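# Load the panel and pressing beam in the gluing fixture

## Task

Load the gluing fixture: first lay the cork-faced panel flat in its nest, cork side up, and let go of it; then set the wooden pressing beam over it, down between the guide cheeks, so that it lies flat on the panel and its end holds the fixture's switch pin down. Lower both parts into place rather than dropping them, and leave everything else on the table where it is.

Things in the scene. Friction and masses are not known exactly. Their poses are not given: they have to be found in the camera images.
- tray: the gluing fixture, fixed to the table: aluminium base plate 240 (x) x 130 (y) x 12 mm thick with dark steel stops and guides. Origin at the centre of its underside, z up, x along its length; a grey timer box (45 x 90 x 40 mm high, centre at x = +143 mm) stands at its +x end. The panel's nest is in the middle, the beam's guide cheeks towards both ends
- nest (a point): centre of the nest's floor, on the plate's top, 12 mm above the table; the seated panel's origin; axes as the fixture. Nest 135 (x) x 65 mm (y): two end stops 10 mm high, four side posts at x = +-52 mm (16 mm long, about 26 mm high above the plate, splayed outward at the top). Between the posts (|x| < 44 mm) the sides are open for fingers
- beam_seat (a point): 14 mm above point nest, at the top face of a seated panel; the seated beam's origin; axes as the fixture. At x = +-88 mm two pairs of upright cheeks (about 40 mm high above the plate, splayed outward at the top) leave a channel 48 mm wide for the beam; it ends at two stops 205 mm apart (26 mm high)
- pin_top (a point): top of the spring-loaded switch pin, a 12 mm steel pin at x = +88 mm on the fixture's centre line, between one pair of cheeks; its top stands 33 mm above the table when free, 26 mm when the beam lies flat on the panel
- switch_pin (a joint): travel of the switch pin: 0 free (up), grows as it is pressed down, 0.009 m fully in; it takes about 1.2 N to press by 7 mm, less than the beam's own weight gives
- panel: the cork-faced panel: plywood with a cork top face, 130 (x) x 60 (y) x 14 mm thick, about 0.1 kg, loose, lying flat on the table cork up; origin at the centre of its underside, x along its length. Either way round fits the nest (2.5 mm play on each side). Can be taken across its 60 mm width
- beam: the wooden pressing beam: a bar 200 (x) x 44 (y) x 18 mm thick with an upright grip rib on top, 90 (x) x 20 mm (y), from 18 to 54 mm above the underside, about 0.5 kg, loose, standing on the table with rib up; origin at the centre of its underside, x along its length. Either way round fits (about 2 mm play on each side)
- short_board: bare plywood offcut, 85 x 55 x 14 mm, no cork face: a bystander, shorter than the panel; origin at the centre of its underside
- glue: white glue bottle with paper label, 44 mm diameter, 120 mm tall: a bystander; origin at the centre of its base
- glue2: white glue bottle with a black cap, 38 mm diameter, 105 mm tall: a bystander; origin at the centre of its base
- bark: rough slab of cork bark, about 100 x 160 x 36 mm: a bystander; origin at the centre of its underside
- vase: small dark vase, 84 mm diameter, 150 mm tall: a bystander; origin at the centre of its base
- marker: white marker, 100 x 12 x 12 mm, lying flat: a bystander; origin at the centre of its underside, x along it
Things that resemble listed ones, but are neither listed nor needed, are in the scene too. There is more than one size of the beam; the one meant has the size given above.

How it is judged:
By the outcome, as a careful person would: the job done as asked, in the order asked, and still so for the second after the job is handed in, with the robot touching nothing.
It also fails if it takes over 64 s, if anything falls off the work surface, if the arm or the gripper's body presses on something with over 40 N, if the wrist force passes 120 N, or if a joint passes its speed limit or range.

## Robot

A 6-joint arm with a two-finger parallel gripper is mounted at the origin on the work surface. World frame = base frame: x ahead of the robot, y to its left, z up, the work surface at z = 0. Lengths are in m, angles in rad, forces in N, time in s.
With the tool pointing down it reaches from about 0.35 to 0.85 m from the base axis. Payload 8.1 kg.
Tool frame: the origin (TCP) lies midway between the tips of the shut fingers; the grasp point (between the pads) lies 19 mm behind it (robot.tcp_to_grasp is the distance from the TCP to the grasp point, in m); z points along the fingers, y is the direction in which the jaws open and shut (so a half turn about z gives the same grasp; the last joint's range is limited). The gripper opens to 93 mm and grips with 3 to 60 N. Pads are 15 mm wide; open, the fingers measure 128 mm over their backs; the gripper's body (75 mm by 188 mm) begins 65 mm behind the grasp point.
Start: joints at [-1.262, 0.13, 1.488, -0, 1.523, -0.085], TCP at [0.23, -0.554, 0.184] pointing down, gripper open.
Joint ranges: [-2.96, 2.96], [-0.89, 2.26], [0.02, 2.5], [-1.34, 4.48], [0, 2.73], [-2.66, 2.66]. Speed limits (rad/s): [2.39, 2.39, 2.79, 3.14, 3.14, 3.14].

## Interface

Orientations are given as a rotation vector (axis times angle).
In Python, from plant import robot gives the robot as it stands.
- The arm moves only by the tool send_rows, never from a script. Its argument "series" is a list of rows, each an object of numbers: "wx", "wy", "wz": the turn, a rotation vector about the world's x, y, z in rad; "dx", "dy", "dz": the shift along the world's x, y, z in cm; "fingers": the closure in counts, from 0 (fully open) to 255 (shut). In form: [{"wx": .., "wy": .., "wz": .., "dx": .., "dy": .., "dz": .., "fingers": ..}, ...]. A call has 1 to 20 rows; each row shifts and turns the pose as measured when the row begins; what a row does not reach is not made up. A row lasts 1/12 s, in which the tool goes at most 41.7 mm and 7.16 degrees, less where a joint would pass 70% of its speed; a pose out of reach is approached as far as the arm can. A call is refused whole if a number of a shift passes 4.17 or a number of a turn 0.125, either way. A call with a gripper value outside its range is refused whole. The fingers move at their own pace and stop on an object; "newtons" is the grip in N (left out, the last holds). Time passes only in rows, so rows that do not move let the fingers close. It gives the time, the measured TCP pose, the force and the opening at its end, in the units of the state.
- robot.read_state(): the state, without advancing time (a new reading comes with each control period).
- robot.read_camera(name): name is "side" or "top"; returns the picture (400x640x3 uint8, red, green, blue); there is no depth.
- robot.camera_info(name): a dict with "intrinsics" (3x3 intrinsics, pixels), "extrinsics" (4x4, takes a point from world to camera coordinates). Camera axes: x right, y up, looking along -z (the intrinsics and any distortion apply to the point x, -y, -z); pixel columns grow to the right and rows downward; lengths in m; the calibration is good to about 2 mm. A picture is of the moment at which its call begins. camera_info takes no time and is no camera call.
- robot.close_job(): hands the job in, once; it reports no verdict.
The state is a dict: "t": time; "q": joint angles; "dq": joint speeds; "joint_torque": joint torques, N m; "tool_pos": TCP position; "orientation": TCP orientation; "force": force on the tool from outside, world axes, zero at the start; "wrist_torque": the same for the moment, N m; "opening": finger opening in m.
Only numpy, scipy, OpenCV 4.12 (cv2) and the standard library are available. Lean on these libraries where they do the work, as an engineer would, in place of code of your own. Each camera call takes 0.05 s, during which the arm holds its last target.

## Working session

There is one attempt and no reset: what is moved stays moved. The work goes in short steps, Python scripts to look and compute and a tool call to move; the robot and the scene stay as the last step left them, time stands still between calls to the robot, and variables do not carry over. Pictures are saved under pics/ and viewed, and the job is handed in when it is done.

Besides the shell and the picture viewer there is one more tool, called after "Request:" as name([rows], argument=value, ...), one row to a line, values as JSON. send_rows: Moves the arm, as the interface text tells. Its arguments: {"type":"object","properties":{"series":{"type":"array","items":{"type":"object","properties":{"wx":{"type":"number"},"wy":{"type":"number"},"wz":{"type":"number"},"dx":{"type":"number"},"dy":{"type":"number"},"dz":{"type":"number"},"fingers":{"type":"number"}}}},"newtons":{"type":"number"}},"required":["series"]}

```bash
ls; mkdir -p pics
python3 - <<'E'
from plant import robot
import cv2,numpy as np
for n in("top","side"):
    im=robot.read_camera(n); cv2.imwrite(f"pics/{n}0.png",im[:,:,::-1])
    i=robot.camera_info(n); print(n,{k:np.round(v,4).tolist() if not isinstance(v,str) else v for k,v in i.items()})
s=robot.read_state(); print(s); print(robot.tcp_to_grasp)
E
```

```text
pics
top {'intrinsics': [[383.0702, 0.0, 318.7903], [0.0, 383.0702, 200.5987], [0.0, 0.0, 1.0]], 'extrinsics': [[-0.0147, -0.999, -0.043, 0.0234], [0.9897, -0.0206, 0.1413, -0.5779], [-0.1421, -0.0405, 0.989, -0.7963], [0.0, 0.0, 0.0, 1.0]]}
side {'intrinsics': [[425.8524, 0.0, 321.9076], [0.0, 425.8524, 198.1041], [0.0, 0.0, 1.0]], 'extrinsics': [[-0.7923, -0.6098, 0.0206, 0.4375], [0.3942, -0.4858, 0.7802, -0.2407], [-0.4658, 0.6262, 0.6252, -0.9307], [0.0, 0.0, 0.0, 1.0]]}
{'t': 0.1, 'q': array([-1.26239840e+00,  1.31099205e-01,  1.48916093e+00, -2.97092062e-06,
        1.52302892e+00, -8.53821373e-02]), 'dq': array([ 0.00017801,  0.00139471, -0.00104891, -0.00105374, -0.00010507,
        0.00012044]), 'joint_torque': array([ 1.76616566e-03, -5.61342108e+01, -4.93094766e+01,  7.70486402e-02,
        2.91383924e-02, -2.87596038e-05]), 'tool_pos': array([ 0.2300617 , -0.55351185,  0.1832895 ]), 'orientation': array([-3.07924308e+00, -6.14230110e-01,  3.00991266e-04]), 'force': array([0.07706481, 0.27430662, 0.49966392]), 'wrist_torque': array([-0.04287449, -0.03300752,  0.0677517 ]), 'opening': 0.09293510651415657}
0.0188
```

View pics/top0.png

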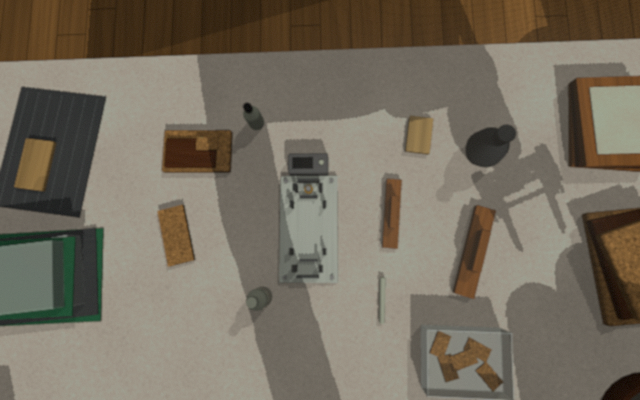

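View pics/side0.png

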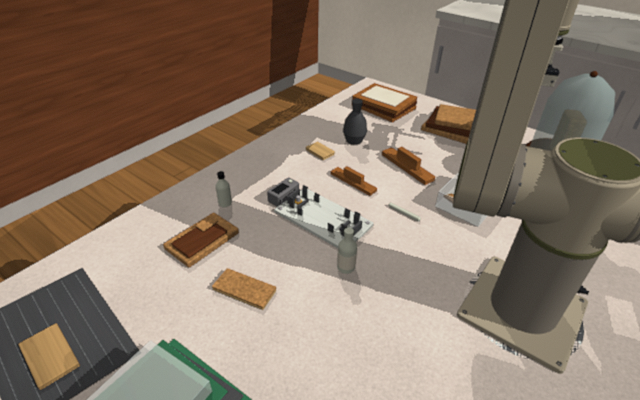

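```bash
cat > h.py <<'E'
import numpy as np,cv2
from scipy.spatial.transform import Rotation as R
from plant import robot
CI={n:robot.camera_info(n) for n in("top","side")}
def ray(n,uv):
    K=np.array(CI[n]["intrinsics"]);E=np.array(CI[n]["extrinsics"])
    uv=np.atleast_2d(uv).astype(float)
    d=CI[n].get("distortion")
    p=cv2.undistortPoints(uv.reshape(-1,1,2),K,None if d is None else np.array(d,float)).reshape(-1,2)
    c=np.c_[p[:,0],-p[:,1],-np.ones(len(p))]
    return -E[:3,:3].T@E[:3,3], c@E[:3,:3]
def onz(n,uv,z):
    o,d=ray(n,uv); return o+d*((z-o[2])/d[:,2])[:,None]
def proj(n,P):
    K=np.array(CI[n]["intrinsics"]);E=np.array(CI[n]["extrinsics"])
    c=np.atleast_2d(P)@E[:3,:3].T+E[:3,3]; c=c*[1,-1,-1]; q=c@K.T; return q[:,:2]/q[:,2:]
def crop(im,name,x0,y0,x1,y1,s):
    cv2.imwrite(f"pics/{name}.png",cv2.resize(im[y0:y1,x0:x1,::-1],None,fx=s,fy=s,interpolation=cv2.INTER_CUBIC))
E
python3 - <<'E'
from h import *
print(CI["top"].keys())
im=cv2.imread("pics/top0.png")[:,:,::-1]
crop(im,"c1",260,140,360,290,4)
crop(im,"c2",370,160,510,310,4)
crop(im,"c3",145,190,215,280,6)
si=cv2.imread("pics/side0.png")[:,:,::-1]
crop(si,"s1",240,160,390,280,5)
crop(si,"s2",370,130,450,200,7)
crop(si,"s3",195,255,295,325,7)
E
```

```text
dict_keys(['intrinsics', 'extrinsics'])
```

View pics/c1.png

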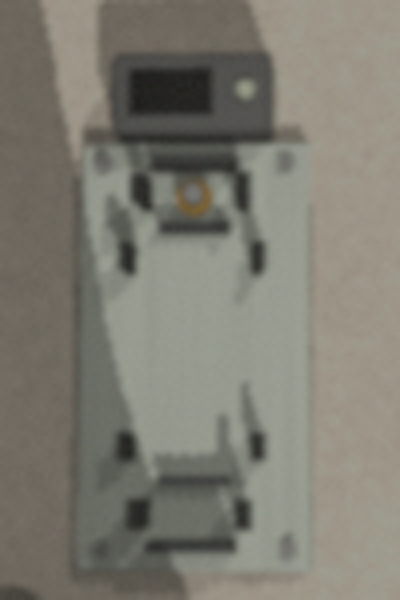

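View pics/c2.png

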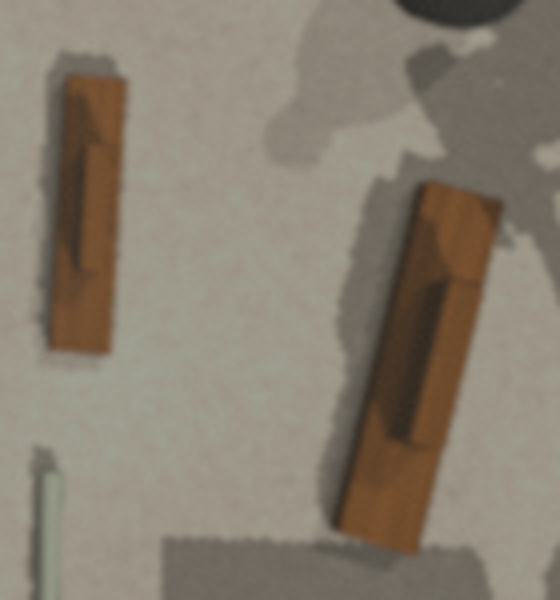

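View pics/c3.png

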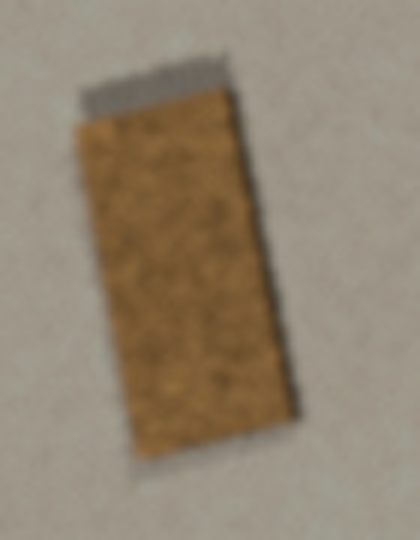

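View pics/s1.png

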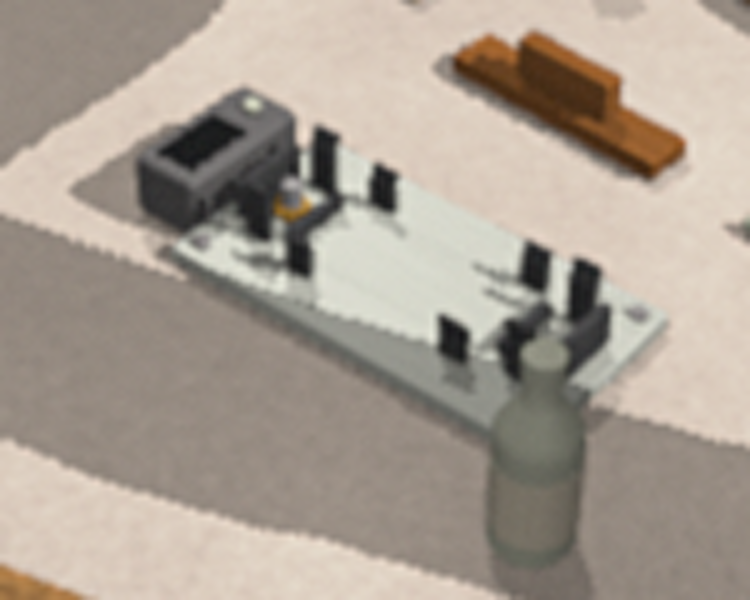

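View pics/s2.png

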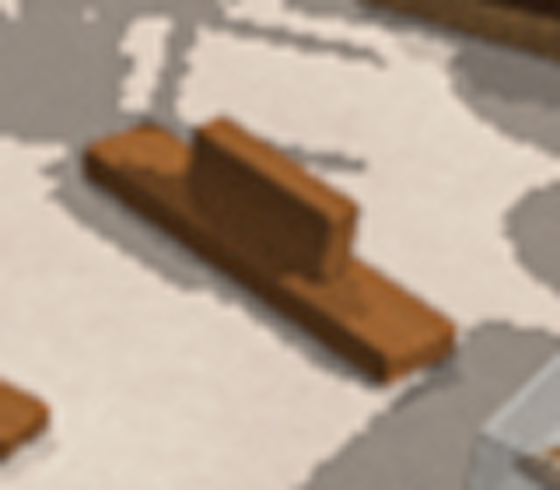

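View pics/s3.png

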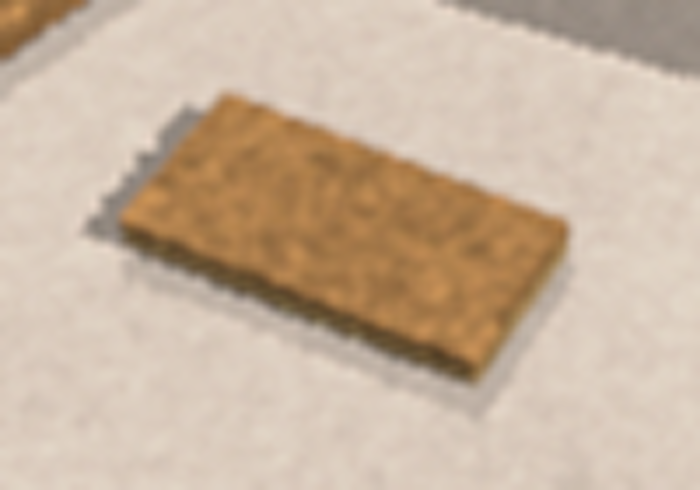

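```bash
cat >> h.py <<'E'
def un(P,x0,y0,s): P=np.array(P,float); return np.c_[x0+(P[:,0]+.5)/s-.5,y0+(P[:,1]+.5)/s-.5]
def rect(name,cam,uv,z):
    W=onz(cam,uv,z)[:,:2]; c=W.mean(0)
    a=(W[0]+W[1]-W[2]-W[3])/2; b=(W[0]+W[3]-W[1]-W[2])/2
    print(name,cam,"c",np.round(c*1000,1),"a len %.1f ang %.2f | b len %.1f ang %.2f"%(np.linalg.norm(a)*1e3,np.degrees(np.arctan2(a[1],a[0])),np.linalg.norm(b)*1e3,np.degrees(np.arctan2(b[1],b[0]))))
E
python3 - <<'E'
from h import *
rect("panel","top",un([(78,122),(229,90),(291,419),(137,458)],145,190,6),.014)
rect("panel","side",un([(122,225),(228,94),(570,228),(475,372)],195,255,7)[[0,1,2,3]],.014)
rect("plate","top",un([(82,143),(308,143),(312,570),(75,572)],260,140,4),.012)
rect("beam","top",un([(425,182),(502,202),(417,553),(333,528)],370,160,4),.018)
rect("rib","top",un([(447,280),(478,282),(440,443),(413,440)],370,160,4),.054)
rect("shortbeam","top",un([(66,76),(126,78),(109,353),(49,350)],370,160,4),.013)
rect("beam","side",un([(85,152),(152,122),(455,328),(385,372)],370,130,7),.018)
print(onz("top",un([(193,190)],260,140,4),.033), onz("side",un([(293,185)],240,160,5),.033))
# box top: corners
rect("box","top",un([(112,55),(272,55),(272,135),(112,133)],260,140,4),.040)
# posts/cheeks mid tops
for nm,P,z in(("cheek+",[(141,190),(243,190)],.052),("post+",[(128,257),(258,257)],.038),("post-",[(126,446),(257,446)],.038),("cheek-",[(137,515),(243,515)],.052),("stops",[(193,163),(191,547)],.038)):
    w=onz("top",un(P,260,140,4),z);print(nm,np.round(w*1e3,1).tolist(),np.round(w.mean(0)*1e3,1))
E
```

```text
panel top c [510.9 341.5] a len 129.0 ang 12.62 | b len 59.4 ang 102.02
panel side c [506.4 342.8] a len 129.3 ang 12.76 | b len 60.4 ang 104.27
plate top c [521.2  39.3] a len 240.1 ang -0.82 | b len 130.2 ang 89.22
beam top c [ 465.  -322.7] a len 196.2 ang -18.00 | b len 44.0 ang 73.20
rib top c [ 466.1 -322.7] a len 85.9 ang -16.55 | b len 14.8 ang 84.13
shortbeam top c [ 551.5 -147.9] a len 154.7 ang -5.86 | b len 33.3 ang 86.47
beam side c [ 459.7 -315.7] a len 198.0 ang -19.06 | b len 46.5 ang 77.79
[[0.61018833 0.03736024 0.033     ]] [[0.60459455 0.03951024 0.033     ]]
box top c [663.  37.] a len 45.0 ang -0.61 | b len 89.2 ang 88.19
cheek+ [[607.4, 64.4, 52.0], [606.2, 8.9, 52.0]] [606.8  36.6  52. ]
post+ [[572.7, 73.2, 38.0], [571.2, 1.7, 38.0]] [571.9  37.5  38. ]
post- [[469.6, 74.8, 38.0], [468.5, 4.0, 38.0]] [469.   39.4  38. ]
cheek- [[433.2, 67.5, 52.0], [432.4, 11.5, 52.0]] [432.8  39.5  52. ]
stops [[624.5, 36.9, 38.0], [415.5, 40.2, 38.0]] [520.   38.5  38. ]
```

```bash
cat >> h.py <<'E'
def st():
    s=robot.read_state(); M=R.from_rotvec(s["orientation"]).as_matrix()
    y=M[:,1]; yw=np.degrees(np.arctan2(y[1],y[0]))
    print("t %.2f pos %s z-axis %s yawY %.2f open %.1f F %s T %s q %s"%(s["t"],np.round(np.array(s["tool_pos"])*1e3,1),np.round(M[:,2],4),yw,s["opening"]*1e3,np.round(s["force"],1),np.round(s["wrist_torque"],2),np.round(s["q"],2)))
    return s,M,yw
def tilt(M):
    # rotvec correcting z to straight down
    z=M[:,2]; return np.cross(z,[0,0,-1])
E
python3 - <<'E'
from h import *
st()
for nm,p,z in(("glue",(258,298),.1),("glue2",(247,106),.1),("vase",(506,132),.15),("tray",(197,150),.03)): print(nm,onz("top",[p],z))
E
```

```text
t 0.10 pos [ 230.1 -553.5  183.3] z-axis [-5.0e-04  1.6e-03 -1.0e+00] yawY -67.44 open 92.9 F [0.1 0.3 0.5] T [-0.04 -0.03  0.07] q [-1.26  0.13  1.49 -0.    1.52 -0.09]
glue [[0.37800878 0.13376798 0.1       ]]
glue2 [[0.77605252 0.16047424 0.1       ]]
vase [[ 0.68744168 -0.35092419  0.15      ]]
tray [[0.70285359 0.2913536  0.03      ]]
```

Request:
send_rows([
  {"dz": 3, "wz": -0.0875},
  {"dz": 2, "dx": 1.2, "dy": 2.5, "wz": -0.0875},
  {"dx": 1.2, "dy": 3.7},
  {"dx": 1.2, "dy": 3.7},
  {"dx": 1.2, "dy": 3.7},
  {"dx": 1.2, "dy": 3.7},
  {"dx": 1.2, "dy": 3.7},
  {"dx": 1.2, "dy": 3.7},
  {"dx": 1.2, "dy": 3.7},
  {"dx": 1.2, "dy": 3.7},
  {"dx": 1.2, "dy": 3.7},
  {"dx": 1.2, "dy": 3.7},
  {"dx": 1.2, "dy": 3.7},
  {"dx": 1.2, "dy": 3.7},
  {"dx": 1.2, "dy": 3.7},
  {"dx": 1.2, "dy": 3.7},
  {"dx": 1.2, "dy": 3.7},
  {"dx": 1.2, "dy": 3.7},
  {"dx": 1.2, "dy": 3.7},
  {"dx": 1.2, "dy": 3.7},
], newtons=25)

```text
schema error: expected keys wx, wy, wz, dx, dy, dz, fingers
```

```bash
python3 -c "
from h import *
st()"
```

```text
t 0.10 pos [ 230.1 -553.5  183.3] z-axis [-5.0e-04  1.6e-03 -1.0e+00] yawY -67.44 open 92.9 F [0.1 0.3 0.5] T [-0.04 -0.03  0.07] q [-1.26  0.13  1.49 -0.    1.52 -0.09]
```

All keys are required in every row.

Request:
send_rows([
  {"wx": 0, "wy": 0, "wz": -0.0875, "dx": 0, "dy": 0, "dz": 3, "fingers": 0},
  {"wx": 0, "wy": 0, "wz": -0.0875, "dx": 1.2, "dy": 2.5, "dz": 2, "fingers": 0},
  {"wx": 0, "wy": 0, "wz": 0, "dx": 1.2, "dy": 3.7, "dz": 0, "fingers": 0},
  {"wx": 0, "wy": 0, "wz": 0, "dx": 1.2, "dy": 3.7, "dz": 0, "fingers": 0},
  {"wx": 0, "wy": 0, "wz": 0, "dx": 1.2, "dy": 3.7, "dz": 0, "fingers": 0},
  {"wx": 0, "wy": 0, "wz": 0, "dx": 1.2, "dy": 3.7, "dz": 0, "fingers": 0},
  {"wx": 0, "wy": 0, "wz": 0, "dx": 1.2, "dy": 3.7, "dz": 0, "fingers": 0},
  {"wx": 0, "wy": 0, "wz": 0, "dx": 1.2, "dy": 3.7, "dz": 0, "fingers": 0},
  {"wx": 0, "wy": 0, "wz": 0, "dx": 1.2, "dy": 3.7, "dz": 0, "fingers": 0},
  {"wx": 0, "wy": 0, "wz": 0, "dx": 1.2, "dy": 3.7, "dz": 0, "fingers": 0},
  {"wx": 0, "wy": 0, "wz": 0, "dx": 1.2, "dy": 3.7, "dz": 0, "fingers": 0},
  {"wx": 0, "wy": 0, "wz": 0, "dx": 1.2, "dy": 3.7, "dz": 0, "fingers": 0},
  {"wx": 0, "wy": 0, "wz": 0, "dx": 1.2, "dy": 3.7, "dz": 0, "fingers": 0},
  {"wx": 0, "wy": 0, "wz": 0, "dx": 1.2, "dy": 3.7, "dz": 0, "fingers": 0},
  {"wx": 0, "wy": 0, "wz": 0, "dx": 1.2, "dy": 3.7, "dz": 0, "fingers": 0},
  {"wx": 0, "wy": 0, "wz": 0, "dx": 1.2, "dy": 3.7, "dz": 0, "fingers": 0},
], newtons=25)

```text
t: 1.43
tool_pos: [0.4057, 0.0119, 0.2261]
orientation: [-3.116, -0.306, 0.002]
force: [0.8, -1.2, 0.2]
opening: 0.0929
```

```bash
python3 -c "
from h import *
st()"
```

```text
t 1.43 pos [405.7  11.9 226.1] z-axis [-0.0024  0.0108 -0.9999] yawY -78.79 open 92.9 F [ 0.8 -1.2  0.2] T [-0.02 -0.1  -0.01] q [-0.11 -0.43  1.92  0.01  1.66  1.27]
```

Request:
send_rows([
  {"wx": 0, "wy": 0, "wz": 0.02, "dx": 1.2, "dy": 3.7, "dz": 0, "fingers": 0},
  {"wx": 0, "wy": 0, "wz": 0, "dx": 1.2, "dy": 3.7, "dz": 0, "fingers": 0},
  {"wx": 0, "wy": 0, "wz": 0, "dx": 1.2, "dy": 3.7, "dz": 0, "fingers": 0},
  {"wx": 0, "wy": 0, "wz": 0, "dx": 1.2, "dy": 3.7, "dz": 0, "fingers": 0},
  {"wx": 0, "wy": 0, "wz": 0, "dx": 1.2, "dy": 3.7, "dz": 0, "fingers": 0},
  {"wx": 0, "wy": 0, "wz": 0, "dx": 1.2, "dy": 3.7, "dz": -1, "fingers": 0},
  {"wx": 0, "wy": 0, "wz": 0, "dx": 1.2, "dy": 3.7, "dz": -1, "fingers": 0},
  {"wx": 0, "wy": 0, "wz": 0, "dx": 1.2, "dy": 3.0, "dz": -1, "fingers": 0},
  {"wx": 0, "wy": 0, "wz": 0, "dx": 0.8, "dy": 2.0, "dz": -2, "fingers": 0},
  {"wx": 0, "wy": 0, "wz": 0, "dx": 0, "dy": 0, "dz": -2, "fingers": 0},
  {"wx": 0, "wy": 0, "wz": 0, "dx": 0, "dy": 0, "dz": 0, "fingers": 0},
])

```text
t: 2.35
tool_pos: [0.5084, 0.3462, 0.1495]
orientation: [-3.11, -0.354, 0.003]
force: [0.4, -0.2, -1.7]
opening: 0.0931
```

```bash
python3 -c "
from h import *
s,M,yw=st(); print(tilt(M))
im=robot.read_camera('top'); cv2.imwrite('pics/t1.png',im[:,:,::-1]); crop(im,'t1c',130,170,290,290,5)
im=robot.read_camera('side'); crop(im,'t1s',180,160,340,330,3)
"
```

```text
t 2.35 pos [508.4 346.2 149.5] z-axis [-0.0035  0.0111 -0.9999] yawY -77.00 open 93.1 F [ 0.4 -0.2 -1.7] T [-0.04  0.11 -0.  ] q [0.51 0.18 1.49 0.01 1.46 1.85]
[-0.01105138 -0.00348964 -0.        ]
```

View pics/t1c.png

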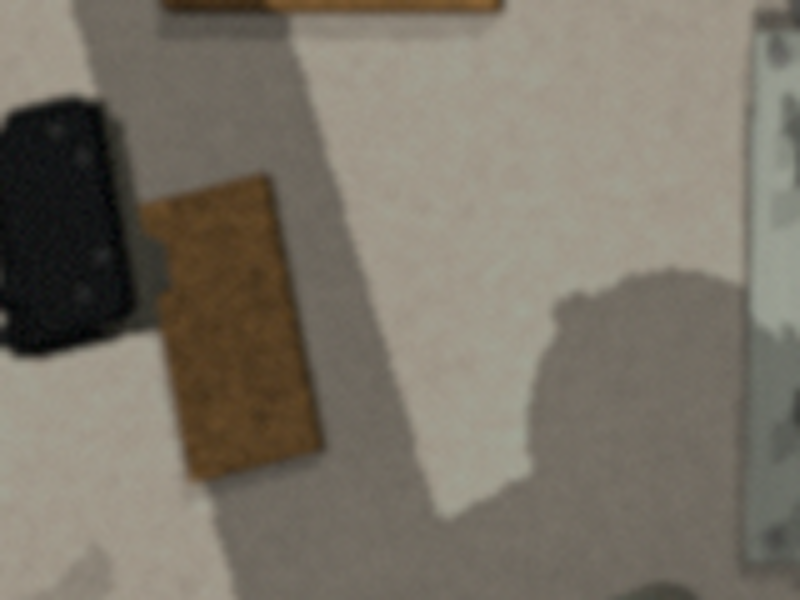

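View pics/t1s.png

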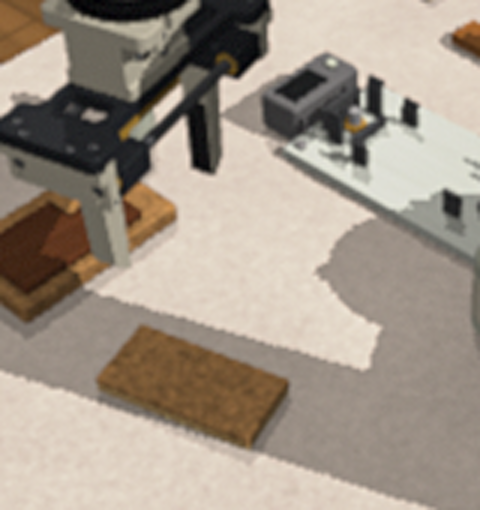

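Request:
send_rows([
  {"wx": -0.011, "wy": -0.0035, "wz": -0.008, "dx": 0.2, "dy": -0.4, "dz": -2, "fingers": 0},
  {"wx": 0, "wy": 0, "wz": 0, "dx": 0, "dy": 0, "dz": -2.5, "fingers": 0},
  {"wx": 0, "wy": 0, "wz": 0, "dx": 0, "dy": 0, "dz": -2.5, "fingers": 0},
  {"wx": 0, "wy": 0, "wz": 0, "dx": 0, "dy": 0, "dz": -2, "fingers": 0},
  {"wx": 0, "wy": 0, "wz": 0, "dx": 0, "dy": 0, "dz": -1, "fingers": 0},
  {"wx": 0, "wy": 0, "wz": 0, "dx": 0, "dy": 0, "dz": 0, "fingers": 0},
  {"wx": 0, "wy": 0, "wz": 0, "dx": 0, "dy": 0, "dz": 0, "fingers": 0},
])

```text
t: 3.03
tool_pos: [0.5195, 0.3398, 0.0666]
orientation: [-3.116, -0.33, -0.036]
force: [-0.1, -0.3, 0.6]
opening: 0.0929
```

```bash
python3 -c "
from h import *
s,M,yw=st(); print(tilt(M))
im=robot.read_camera('top'); cv2.imwrite('pics/t2.png',im[:,:,::-1]); crop(im,'t2c',130,170,290,290,5)
im=robot.read_camera('side'); crop(im,'t2s',180,160,340,330,3)
"
```

```text
t 3.03 pos [519.5 339.8  66.6] z-axis [ 0.0219  0.0101 -0.9997] yawY -77.90 open 92.9 F [-0.1 -0.3  0.6] T [0.05 0.01 0.02] q [ 0.5   0.24  1.58 -0.    1.29  1.86]
[-0.01012912  0.02186993  0.        ]
```

View pics/t2c.png

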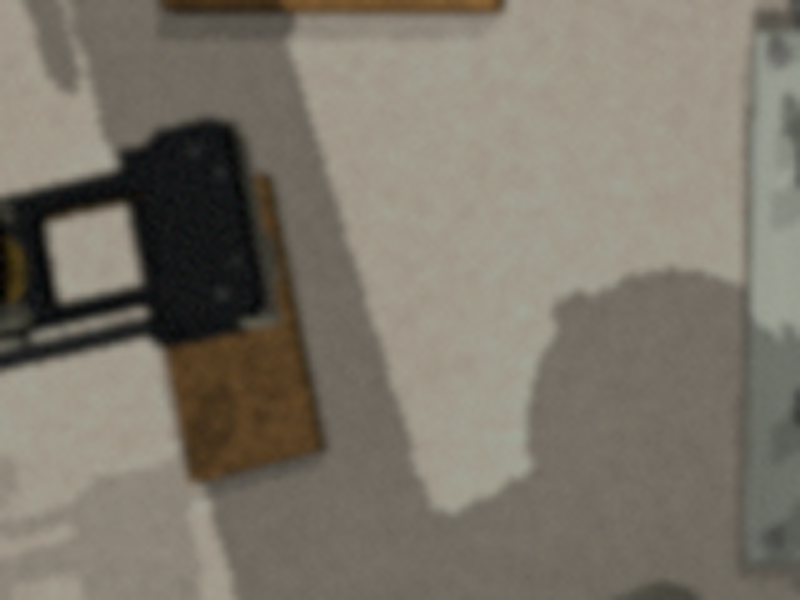

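View pics/t2s.png

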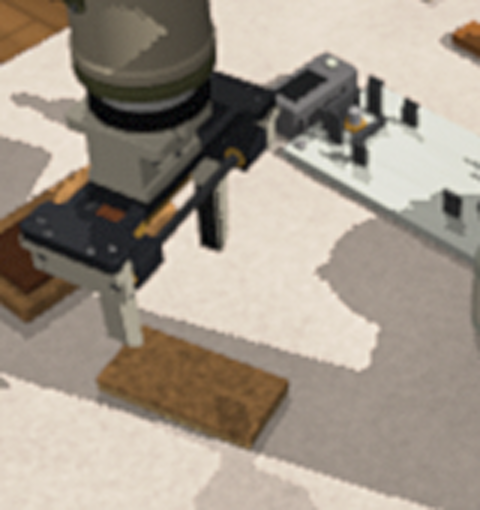

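Request:
send_rows([
  {"wx": -0.01, "wy": 0.022, "wz": 0.006, "dx": -0.85, "dy": 0.15, "dz": 0, "fingers": 0},
  {"wx": 0, "wy": 0, "wz": 0, "dx": 0, "dy": 0, "dz": -0.8, "fingers": 0},
  {"wx": 0, "wy": 0, "wz": 0, "dx": 0, "dy": 0, "dz": -0.8, "fingers": 0},
  {"wx": 0, "wy": 0, "wz": 0, "dx": 0, "dy": 0, "dz": -0.8, "fingers": 0},
  {"wx": 0, "wy": 0, "wz": 0, "dx": 0, "dy": 0, "dz": -0.8, "fingers": 0},
  {"wx": 0, "wy": 0, "wz": 0, "dx": 0, "dy": 0, "dz": 0, "fingers": 0},
])

```text
t: 3.63
tool_pos: [0.5163, 0.3436, 0.0395]
orientation: [-3.118, -0.339, -0.019]
force: [-1.1, -0.2, -0.7]
opening: 0.0932
```

```bash
python3 -c "
from h import *
s,M,yw=st(); print(tilt(M))
"
```

```text
t 3.63 pos [516.3 343.6  39.5] z-axis [ 0.0117  0.0064 -0.9999] yawY -77.58 open 93.2 F [-1.1 -0.2 -0.7] T [ 0.    0.04 -0.02] q [ 0.5   0.28  1.59 -0.    1.26  1.86]
[-0.00639472  0.01170549  0.        ]
```

Request:
send_rows([
  {"wx": -0.006, "wy": 0.012, "wz": 0, "dx": -0.6, "dy": -0.2, "dz": -0.6, "fingers": 0},
  {"wx": 0, "wy": 0.003, "wz": 0, "dx": -0.1, "dy": 0, "dz": -0.7, "fingers": 0},
  {"wx": 0, "wy": 0.003, "wz": 0, "dx": -0.1, "dy": 0, "dz": -0.7, "fingers": 0},
  {"wx": 0, "wy": 0.003, "wz": 0, "dx": -0.1, "dy": 0, "dz": -0.7, "fingers": 0},
  {"wx": 0, "wy": 0, "wz": 0, "dx": 0, "dy": 0, "dz": 0, "fingers": 0},
  {"wx": 0, "wy": 0, "wz": 0, "dx": 0, "dy": 0, "dz": 0, "fingers": 0},
])

```text
t: 4.13
tool_pos: [0.505, 0.3404, 0.0075]
orientation: [3.123, 0.339, -0.023]
force: [-0.1, 0.8, -0.3]
opening: 0.0928
```

```bash
python3 -c "
from h import *
s,M,yw=st(); print(tilt(M))
"
```

```text
t 4.13 pos [505.  340.4   7.5] z-axis [-0.0143 -0.0018 -0.9999] yawY -77.61 open 92.8 F [-0.1  0.8 -0.3] T [ 0.   -0.02  0.07] q [0.51 0.32 1.61 0.01 1.23 1.86]
[ 0.00180787 -0.01426739  0.        ]
```

Request:
send_rows([
  {"wx": 0.002, "wy": -0.014, "wz": 0, "dx": 0.4, "dy": 0.1, "dz": -0.35, "fingers": 0},
  {"wx": 0, "wy": 0, "wz": 0, "dx": 0, "dy": 0, "dz": 0, "fingers": 0},
  {"wx": 0, "wy": 0, "wz": 0, "dx": 0, "dy": 0, "dz": 0, "fingers": 0},
])

```text
t: 4.38
tool_pos: [0.5097, 0.3416, 0.0038]
orientation: [-3.123, -0.339, -0.003]
force: [-0.3, 1.7, 0.7]
opening: 0.0931
```

```bash
python3 -c "
from h import *
s,M,yw=st(); print(tilt(M))
"
```

```text
t 4.38 pos [509.7 341.6   3.8] z-axis [ 1.6e-03  6.0e-04 -1.0e+00] yawY -77.60 open 93.1 F [-0.3  1.7  0.7] T [-0.01 -0.02 -0.03] q [ 0.51  0.32  1.62 -0.    1.21  1.86]
[-0.00056889  0.00161135  0.        ]
```

Well aligned. Close on the panel.

Request:
send_rows([
  {"wx": 0, "wy": 0, "wz": 0, "dx": 0, "dy": 0, "dz": 0, "fingers": 255},
  {"wx": 0, "wy": 0, "wz": 0, "dx": 0, "dy": 0, "dz": 0, "fingers": 255},
  {"wx": 0, "wy": 0, "wz": 0, "dx": 0, "dy": 0, "dz": 0, "fingers": 255},
  {"wx": 0, "wy": 0, "wz": 0, "dx": 0, "dy": 0, "dz": 0, "fingers": 255},
  {"wx": 0, "wy": 0, "wz": 0, "dx": 0, "dy": 0, "dz": 0, "fingers": 255},
  {"wx": 0, "wy": 0, "wz": 0, "dx": 0, "dy": 0, "dz": 0, "fingers": 255},
  {"wx": 0, "wy": 0, "wz": 0, "dx": 0, "dy": 0, "dz": 0, "fingers": 255},
], newtons=25)

```text
t: 4.97
tool_pos: [0.5109, 0.3423, 0.0056]
orientation: [-3.122, -0.339, -0.007]
force: [0.2, 0.4, -0.0]
opening: 0.0505
```

```bash
python3 -c "
from h import *
s,M,yw=st(); print(tilt(M))
"
```

```text
t 4.97 pos [510.9 342.3   5.6] z-axis [ 0.0042  0.0019 -1.    ] yawY -77.60 open 50.5 F [ 0.2  0.4 -0. ] T [ 0.03 -0.01  0.02] q [ 0.51  0.31  1.61 -0.    1.21  1.86]
[-0.00194051  0.00415436  0.        ]
```

```bash
python3 -c "
from h import *
s,M,yw=st()
im=robot.read_camera('top'); crop(im,'t3c',130,170,290,290,5)
im=robot.read_camera('side'); crop(im,'t3s',180,200,310,330,5)
st()
"
```

```text
t 4.97 pos [510.9 342.3   5.6] z-axis [ 0.0042  0.0019 -1.    ] yawY -77.60 open 50.5 F [ 0.2  0.4 -0. ] T [ 0.03 -0.01  0.02] q [ 0.51  0.31  1.61 -0.    1.21  1.86]
t 5.07 pos [510.9 342.3   5.5] z-axis [ 0.0041  0.0019 -1.    ] yawY -77.60 open 42.7 F [0.5 0.6 0.4] T [-0.    0.07 -0.02] q [ 0.51  0.31  1.61 -0.    1.21  1.86]
```

View pics/t3c.png

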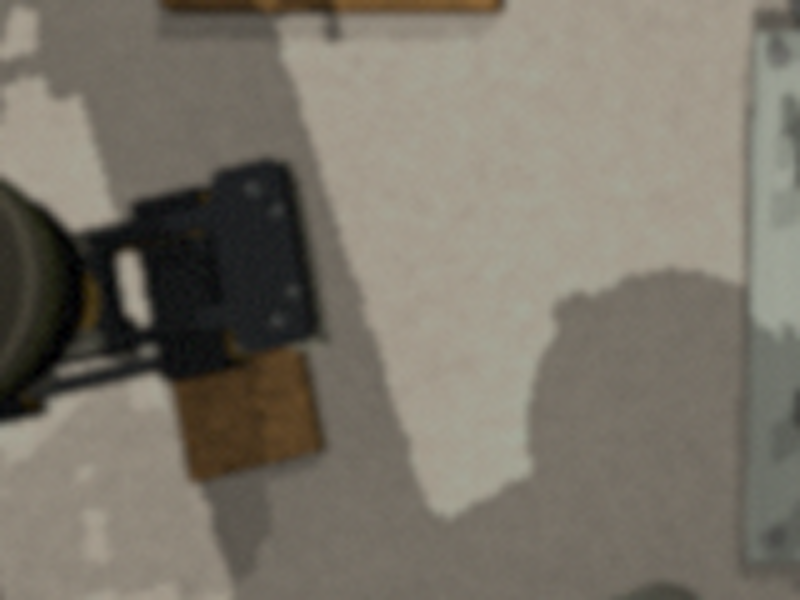

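View pics/t3s.png

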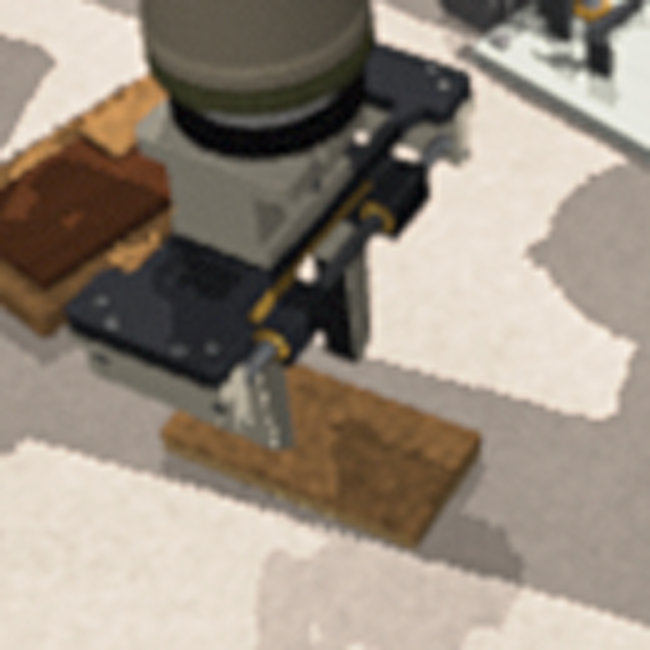

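Request:
send_rows([
  {"wx": -0.002, "wy": 0.004, "wz": 0, "dx": 0, "dy": 0, "dz": 0.8, "fingers": 0},
  {"wx": 0, "wy": 0, "wz": 0, "dx": 0, "dy": 0, "dz": 0, "fingers": 0},
  {"wx": 0, "wy": 0, "wz": 0, "dx": 0, "dy": 0, "dz": 0, "fingers": 0},
  {"wx": 0, "wy": 0, "wz": 0, "dx": 0, "dy": 0, "dz": 0, "fingers": 0},
  {"wx": 0, "wy": 0, "wz": 0, "dx": 0, "dy": 0, "dz": 0, "fingers": 0},
  {"wx": 0, "wy": 0, "wz": 0, "dx": 0, "dy": 0, "dz": 0, "fingers": 0},
  {"wx": 0, "wy": 0, "wz": 0, "dx": 0, "dy": 0, "dz": 0, "fingers": 0},
  {"wx": 0, "wy": 0, "wz": 0, "dx": 0, "dy": 0, "dz": 0, "fingers": 0},
  {"wx": 0, "wy": 0, "wz": 0, "dx": 0, "dy": 0, "dz": 0, "fingers": 0},
])

```text
t: 5.82
tool_pos: [0.5109, 0.3423, 0.0145]
orientation: [3.123, 0.339, -0.0]
force: [0.2, 0.3, -0.4]
opening: 0.0921
```

```bash
python3 -c "
from h import *
s,M,yw=st()
im=robot.read_camera('side'); crop(im,'t4s',180,200,310,330,5)
s,M,yw=st(); print(tilt(M))
p=np.array(s['tool_pos'])
for dz in (0,.005,.01,.015):
  print(dz,[((proj('side',p+[0,0,dz]+M[:,1]*k+M[:,0]*j)[0]-[180,200])*5+2).round() .tolist() for k in(.0465,-.0465) for j in (.0075,-.0075)])
"
```

```text
t 5.82 pos [510.9 342.3  14.5] z-axis [-3.e-04 -3.e-04 -1.e+00] yawY -77.60 open 92.1 F [ 0.2  0.3 -0.4] T [-0.02  0.01 -0.03] q [ 0.51  0.31  1.6  -0.    1.23  1.86]
t 5.87 pos [510.9 342.3  14.5] z-axis [-2.e-04 -3.e-04 -1.e+00] yawY -77.60 open 92.5 F [0.1 0.1 0.4] T [-0.03  0.03 -0.08] q [ 0.51  0.31  1.6  -0.    1.23  1.86]
[ 0.00030961 -0.000244    0.        ]
0 [[358.0, 353.0], [386.0, 364.0], [240.0, 500.0], [270.0, 513.0]]
0.005 [[357.0, 346.0], [385.0, 357.0], [239.0, 493.0], [268.0, 506.0]]
0.01 [[356.0, 339.0], [384.0, 350.0], [238.0, 486.0], [267.0, 498.0]]
0.015 [[355.0, 331.0], [384.0, 342.0], [236.0, 478.0], [266.0, 491.0]]
```

View pics/t4s.png

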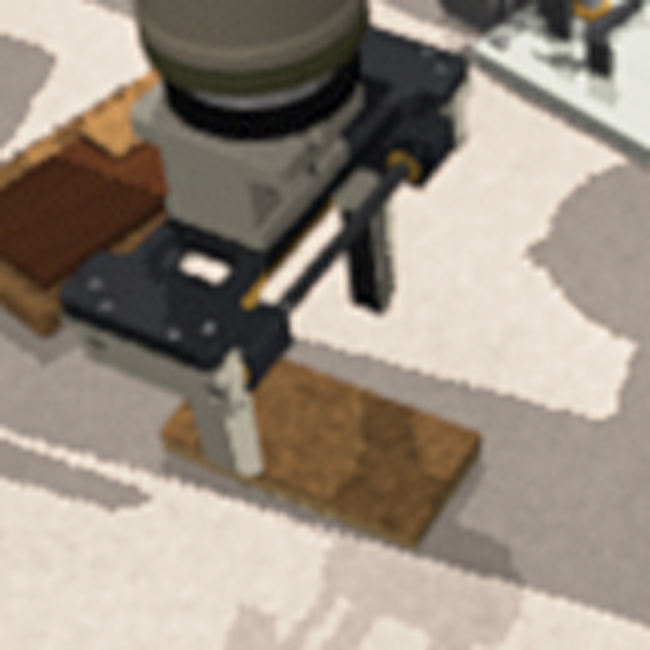

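Request:
send_rows([
  {"wx": 0, "wy": 0, "wz": 0, "dx": 0, "dy": 0, "dz": -0.5, "fingers": 55},
  {"wx": 0, "wy": 0, "wz": 0, "dx": 0, "dy": 0, "dz": -0.5, "fingers": 55},
  {"wx": 0, "wy": 0, "wz": 0, "dx": 0, "dy": 0, "dz": 0, "fingers": 55},
  {"wx": 0, "wy": 0, "wz": 0, "dx": 0, "dy": 0, "dz": -0.2, "fingers": 55},
  {"wx": 0, "wy": 0, "wz": 0, "dx": 0, "dy": 0, "dz": 0, "fingers": 55},
])

```text
t: 6.28
tool_pos: [0.5105, 0.342, 0.0005]
orientation: [3.123, 0.339, -0.002]
force: [0.3, 0.1, -0.8]
opening: 0.0731
```

```bash
python3 -c "
from h import *
s,M,yw=st()
im=robot.read_camera('side'); crop(im,'t5s',180,200,310,330,5)
s,M,yw=st(); print(tilt(M))
"
```

```text
t 6.28 pos [5.105e+02 3.420e+02 5.000e-01] z-axis [-1.1e-03 -7.0e-04 -1.0e+00] yawY -77.60 open 73.1 F [ 0.3  0.1 -0.8] T [ 0.    0.01 -0.02] q [ 0.51  0.33  1.61 -0.    1.21  1.86]
t 6.33 pos [510.6 342.1   0.8] z-axis [-9.e-04 -6.e-04 -1.e+00] yawY -77.60 open 73.1 F [-0.6  0.9 -0.7] T [ 0.01  0.03 -0.05] q [ 0.51  0.33  1.61 -0.    1.21  1.86]
[ 0.00064705 -0.00089834  0.        ]
```

View pics/t5s.png

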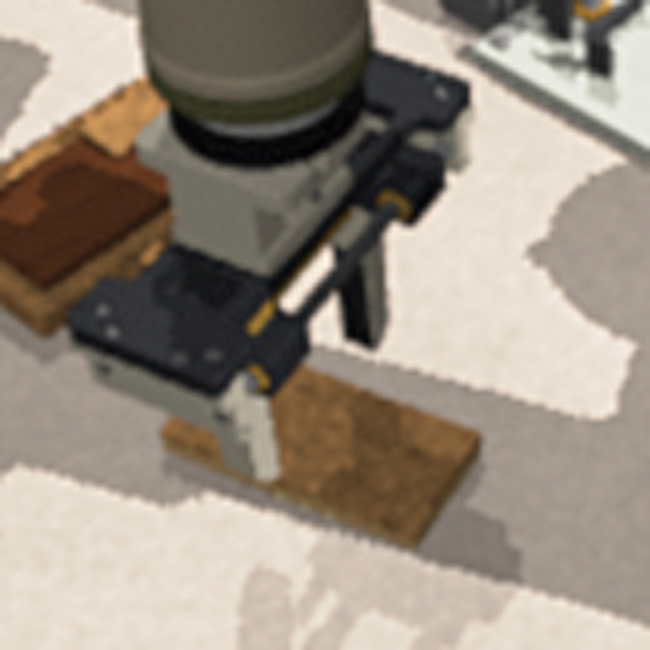

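```bash
python3 -c "
from h import *
s,M,yw=st(); p=np.array(s['tool_pos']); y=M[:,1].copy(); y[2]=0
def hit(P,k):
  o,d=ray('side',un([P],180,200,5)); d=d[0]
  t=(k-(o-p)@y)/(d@y); X=o+t*d; return (X*1e3).round(1), round(float((X-p)@M[:,0])*1e3,1)
for nm,P,ks in (('nearL',(238,475),(-.054,)),('nearR',(265,485),(-.054,-.0365)),('nearR2',(280,470),(-.0365,)),('far',(345,338),(.0365,.054)),('farR',(375,348),(.0365,.054))):
  print(nm,[hit(P,k) for k in ks])
"
```

```text
t 6.33 pos [510.6 342.1   0.8] z-axis [-9.e-04 -6.e-04 -1.e+00] yawY -77.60 open 73.1 F [-0.6  0.9 -0.7] T [ 0.01  0.03 -0.05] q [ 0.51  0.33  1.61 -0.    1.21  1.86]
nearL [(array([498.7, 394.8,  44.6]), -0.3)]
nearR [(array([485.4, 391.9,  45.6]), -13.9), (array([504.6, 378.2,  16.8]), 1.9)]
nearR2 [(array([495.2, 376.1,  32.3]), -7.8)]
far [(array([524.7, 307.9,  35.5]), 6.5), (array([541.9, 293.7,  11.3]), 20.2)]
farR [(array([509.2, 304.4,  36.7]), -9.5), (array([525.8, 290.2,  12.6]), 3.8)]
```

Request:
send_rows([
  {"wx": 0, "wy": 0, "wz": 0, "dx": 0, "dy": 0, "dz": -0.3, "fingers": 55},
  {"wx": 0, "wy": 0, "wz": 0, "dx": 0, "dy": 0, "dz": -0.3, "fingers": 55},
  {"wx": 0, "wy": 0, "wz": 0, "dx": 0, "dy": 0, "dz": 0, "fingers": 55},
])

```text
t: 6.58
tool_pos: [0.5109, 0.3423, -0.0054]
orientation: [3.123, 0.339, -0.001]
force: [0.3, 0.3, -0.1]
opening: 0.073
```

Request:
send_rows([
  {"wx": 0, "wy": 0, "wz": 0, "dx": 0, "dy": 0, "dz": -0.3, "fingers": 55},
  {"wx": 0, "wy": 0, "wz": 0, "dx": 0, "dy": 0, "dz": -0.3, "fingers": 55},
  {"wx": 0, "wy": 0, "wz": 0, "dx": 0, "dy": 0, "dz": 0, "fingers": 55},
])

```text
t: 6.83
tool_pos: [0.5109, 0.3423, -0.012]
orientation: [3.123, 0.339, -0.0]
force: [0.5, -0.3, -0.1]
opening: 0.0729
```

```bash
python3 -c "
from h import *
s,M,yw=st()
im=robot.read_camera('side'); crop(im,'t6s',180,200,310,330,5)
s,M,yw=st(); print(tilt(M))
"
```

```text
t 6.83 pos [510.9 342.3 -12. ] z-axis [-2.e-04 -2.e-04 -1.e+00] yawY -77.60 open 72.9 F [ 0.5 -0.3 -0.1] T [0.01 0.01 0.03] q [ 0.51  0.34  1.62 -0.    1.18  1.86]
t 6.88 pos [511.  342.4 -11.8] z-axis [-1.e-04 -2.e-04 -1.e+00] yawY -77.60 open 72.7 F [-0.4 -0.6 -0.1] T [ 0.01 -0.04 -0.03] q [ 0.51  0.34  1.62 -0.    1.18  1.86]
[ 0.00017187 -0.00011663  0.        ]
```

View pics/t6s.png

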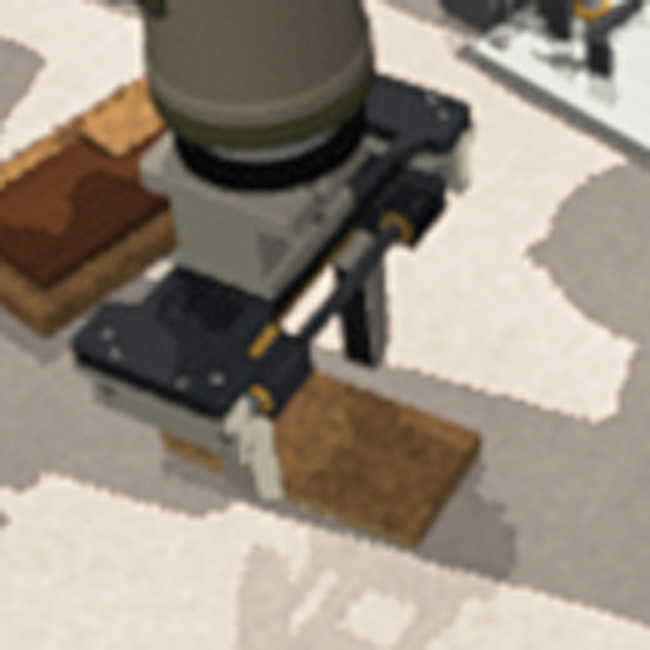

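Request:
send_rows([
  {"wx": 0, "wy": 0, "wz": 0, "dx": 0, "dy": 0, "dz": -0.3, "fingers": 55},
  {"wx": 0, "wy": 0, "wz": 0, "dx": 0, "dy": 0, "dz": -0.3, "fingers": 55},
  {"wx": 0, "wy": 0, "wz": 0, "dx": 0, "dy": 0, "dz": 0, "fingers": 55},
])

```text
t: 7.13
tool_pos: [0.5112, 0.3425, -0.0181]
orientation: [-3.123, -0.339, -0.001]
force: [0.5, -0.7, -0.2]
opening: 0.0732
```

```bash
python3 -c "
from h import *
s,M,yw=st()
im=robot.read_camera('side'); crop(im,'t7s',180,200,310,330,5)
im=robot.read_camera('top'); crop(im,'t7t',60,150,220,290,5)
s,M,yw=st(); print(tilt(M))
"
```

```text
t 7.13 pos [511.2 342.5 -18.1] z-axis [ 3.e-04  1.e-04 -1.e+00] yawY -77.60 open 73.2 F [ 0.5 -0.7 -0.2] T [ 0.03  0.01 -0.  ] q [ 0.51  0.35  1.62 -0.    1.17  1.86]
t 7.23 pos [511.4 342.6 -17.7] z-axis [ 6.e-04  2.e-04 -1.e+00] yawY -77.60 open 73.3 F [ 1.  -0.7 -0.5] T [ 0.02  0.   -0.01] q [ 0.51  0.35  1.62 -0.    1.17  1.86]
[-0.00019796  0.00061417  0.        ]
```

View pics/t7s.png

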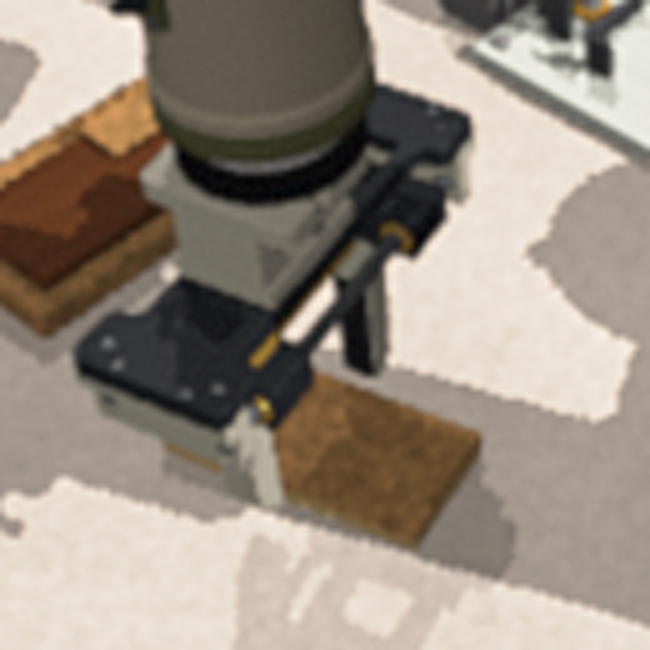

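View pics/t7t.png

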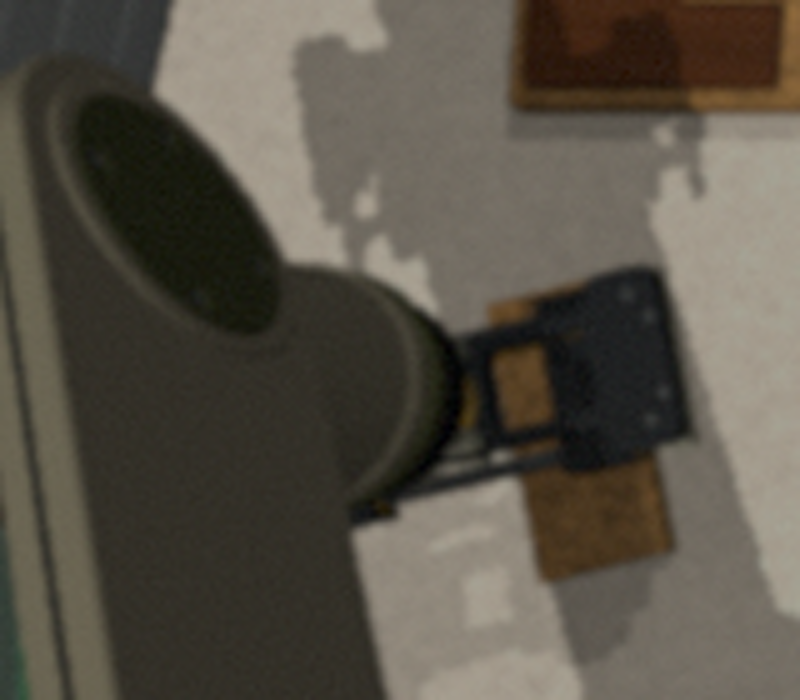

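```bash
python3 -c "
from h import *
s,M,yw=st(); p=np.array(s['tool_pos'])
for z in (0,.01,.02):
  q=p.copy(); q[2]=z
  print(z,[((proj('side',q+M[:,1]*k+M[:,0]*j)[0]-[180,200])*5+2).round() .tolist() for k in(.054,.0365,-.0365,-.054) for j in (.0075,-.0075)])
"
```

```text
t 7.23 pos [511.4 342.6 -17.7] z-axis [ 6.e-04  2.e-04 -1.e+00] yawY -77.60 open 73.3 F [ 1.  -0.7 -0.5] T [ 0.02  0.   -0.01] q [ 0.51  0.35  1.62 -0.    1.17  1.86]
0 [[368.0, 363.0], [396.0, 374.0], [348.0, 389.0], [376.0, 400.0], [257.0, 505.0], [285.0, 517.0], [233.0, 534.0], [262.0, 547.0]]
0.01 [[367.0, 349.0], [394.0, 360.0], [346.0, 375.0], [374.0, 386.0], [254.0, 490.0], [283.0, 502.0], [230.0, 520.0], [260.0, 532.0]]
0.02 [[365.0, 334.0], [393.0, 345.0], [344.0, 360.0], [372.0, 371.0], [251.0, 475.0], [280.0, 488.0], [227.0, 505.0], [257.0, 518.0]]
```

Request:
send_rows([
  {"wx": 0, "wy": 0, "wz": 0, "dx": 0, "dy": 0, "dz": -0.3, "fingers": 55},
  {"wx": 0, "wy": 0, "wz": 0, "dx": 0, "dy": 0, "dz": -0.2, "fingers": 55},
  {"wx": 0, "wy": 0, "wz": 0, "dx": 0, "dy": 0, "dz": 0, "fingers": 55},
])

```text
t: 7.48
tool_pos: [0.5118, 0.3428, -0.0227]
orientation: [-3.123, -0.339, -0.002]
force: [-0.3, -0.2, 0.5]
opening: 0.0732
```

Request:
send_rows([
  {"wx": 0, "wy": 0, "wz": 0, "dx": 0, "dy": 0, "dz": -0.2, "fingers": 55},
  {"wx": 0, "wy": 0, "wz": 0, "dx": 0, "dy": 0, "dz": 0, "fingers": 55},
])

```text
t: 7.65
tool_pos: [0.5117, 0.3427, -0.025]
orientation: [-3.123, -0.339, -0.002]
force: [-0.0, -0.1, -0.9]
opening: 0.0728
```

Request:
send_rows([
  {"wx": 0, "wy": 0, "wz": 0, "dx": 0, "dy": 0, "dz": -0.2, "fingers": 55},
  {"wx": 0, "wy": 0, "wz": 0, "dx": 0, "dy": 0, "dz": 0, "fingers": 55},
])

```text
t: 7.82
tool_pos: [0.5117, 0.3428, -0.0272]
orientation: [-3.123, -0.339, -0.002]
force: [0.1, -0.9, -0.7]
opening: 0.073
```

```bash
python3 -c "
from h import *
s,M,yw=st()
im=robot.read_camera('side'); crop(im,'t8s',180,200,310,330,5)
"
```

```text
t 7.82 pos [511.7 342.8 -27.2] z-axis [ 1.3e-03  6.0e-04 -1.0e+00] yawY -77.60 open 73.0 F [ 0.1 -0.9 -0.7] T [ 0.01 -0.04  0.04] q [ 0.51  0.36  1.62 -0.    1.16  1.86]
```

View pics/t8s.png

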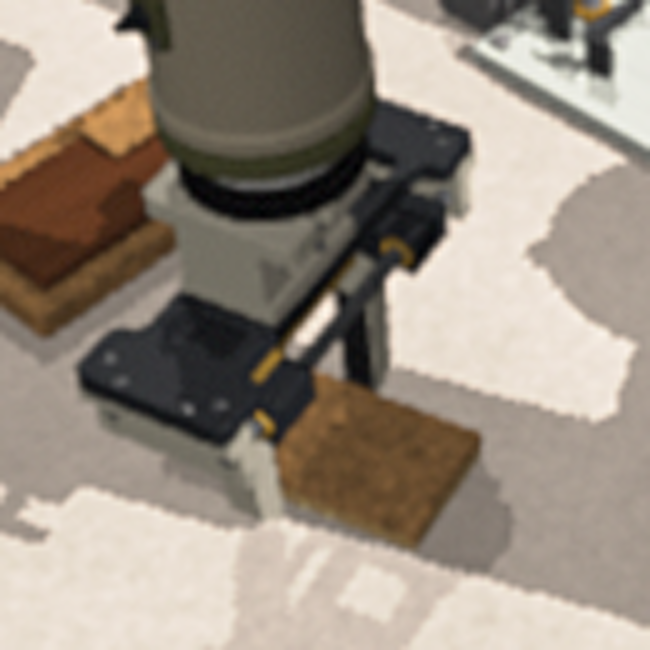

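Request:
send_rows([
  {"wx": 0, "wy": 0.001, "wz": 0, "dx": 0, "dy": 0, "dz": 0, "fingers": 120},
  {"wx": 0, "wy": 0, "wz": 0, "dx": 0, "dy": 0, "dz": 0, "fingers": 120},
  {"wx": 0, "wy": 0, "wz": 0, "dx": 0, "dy": 0, "dz": 0, "fingers": 120},
  {"wx": 0, "wy": 0, "wz": 0, "dx": 0, "dy": 0, "dz": 0, "fingers": 120},
  {"wx": 0, "wy": 0, "wz": 0, "dx": 0, "dy": 0, "dz": 0, "fingers": 120},
], newtons=25)

```text
t: 8.28
tool_pos: [0.512, 0.3429, -0.0268]
orientation: [-3.122, -0.339, -0.001]
force: [-0.0, -0.9, 0.3]
opening: 0.0596
```

```bash
python3 -c "
from h import *
s,M,yw=st()
"
```

```text
t 8.28 pos [512.  342.9 -26.8] z-axis [ 6.e-04  8.e-04 -1.e+00] yawY -77.60 open 59.6 F [-0.  -0.9  0.3] T [0.01 0.03 0.02] q [0.51 0.36 1.62 0.   1.16 1.86]
```

Request:
send_rows([
  {"wx": 0, "wy": 0, "wz": 0, "dx": 0, "dy": 0, "dz": 0.5, "fingers": 120},
  {"wx": 0, "wy": 0, "wz": 0, "dx": 0, "dy": 0, "dz": 1, "fingers": 120},
  {"wx": 0, "wy": 0, "wz": 0, "dx": 0, "dy": 0, "dz": 1.5, "fingers": 120},
  {"wx": 0, "wy": 0, "wz": 0, "dx": 0, "dy": 0, "dz": 2, "fingers": 120},
  {"wx": 0, "wy": 0, "wz": -0.025, "dx": 0, "dy": -0.5, "dz": 2, "fingers": 120},
  {"wx": 0, "wy": 0, "wz": -0.025, "dx": 0, "dy": -1.5, "dz": 2, "fingers": 120},
  {"wx": 0, "wy": 0, "wz": -0.025, "dx": 0.1, "dy": -2, "dz": 1, "fingers": 120},
  {"wx": 0, "wy": 0, "wz": -0.025, "dx": 0.1, "dy": -2.5, "dz": 0.5, "fingers": 120},
  {"wx": 0, "wy": 0, "wz": -0.025, "dx": 0.1, "dy": -2.5, "dz": 0, "fingers": 120},
  {"wx": 0, "wy": 0, "wz": -0.025, "dx": 0.1, "dy": -2.5, "dz": 0, "fingers": 120},
  {"wx": 0, "wy": 0, "wz": -0.025, "dx": 0.1, "dy": -2.5, "dz": 0, "fingers": 120},
  {"wx": 0, "wy": 0, "wz": -0.025, "dx": 0.1, "dy": -2.5, "dz": 0, "fingers": 120},
  {"wx": 0, "wy": 0, "wz": -0.02, "dx": 0.1, "dy": -2.5, "dz": 0, "fingers": 120},
  {"wx": 0, "wy": 0, "wz": 0, "dx": 0, "dy": -2.5, "dz": 0, "fingers": 120},
  {"wx": 0, "wy": 0, "wz": 0, "dx": 0, "dy": -2, "dz": 0, "fingers": 120},
  {"wx": 0, "wy": 0, "wz": 0, "dx": 0, "dy": -1, "dz": 0, "fingers": 120},
  {"wx": 0, "wy": 0, "wz": 0, "dx": 0, "dy": 0, "dz": 0, "fingers": 120},
])

```text
t: 9.7
tool_pos: [0.5204, 0.0891, 0.1005]
orientation: [-3.138, 0.017, -0.025]
force: [0.5, 0.4, -0.2]
opening: 0.0593
```

```bash
python3 -c "
from h import *
s,M,yw=st(); print(tilt(M))
im=robot.read_camera('top'); cv2.imwrite('pics/t9.png',im[:,:,::-1])
im=robot.read_camera('side'); cv2.imwrite('pics/s9.png',im[:,:,::-1])
"
```

```text
t 9.70 pos [520.4  89.1 100.5] z-axis [ 0.016   0.0039 -0.9999] yawY -90.61 open 59.3 F [ 0.5  0.4 -0.2] T [0.06 0.03 0.05] q [ 0.07 -0.03  1.81  0.    1.35  1.65]
[-0.00385046  0.01597595  0.        ]
```

View pics/t9.png

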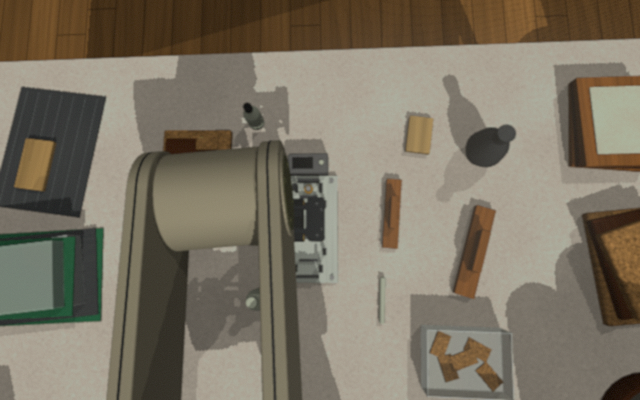

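View pics/s9.png

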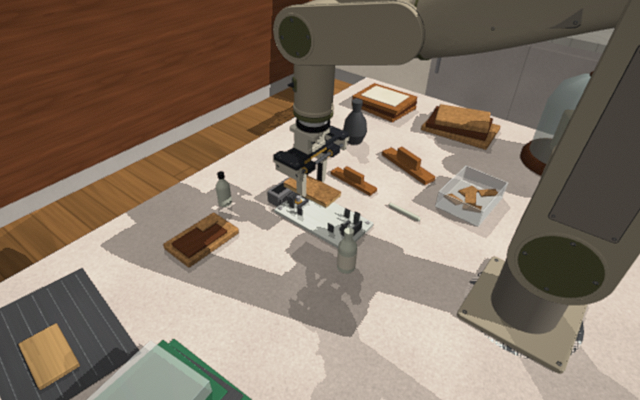

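Request:
send_rows([
  {"wx": -0.004, "wy": 0.016, "wz": -0.004, "dx": 0.1, "dy": -1.5, "dz": 0, "fingers": 120},
  {"wx": 0, "wy": 0, "wz": 0, "dx": 0, "dy": -1.5, "dz": -1, "fingers": 120},
  {"wx": 0, "wy": 0, "wz": 0, "dx": 0, "dy": -1, "dz": -1, "fingers": 120},
  {"wx": 0, "wy": 0, "wz": 0, "dx": 0, "dy": -0.5, "dz": -1, "fingers": 120},
  {"wx": 0, "wy": 0, "wz": 0, "dx": 0, "dy": 0, "dz": -1, "fingers": 120},
  {"wx": 0, "wy": 0, "wz": 0, "dx": 0, "dy": 0, "dz": -0.5, "fingers": 120},
  {"wx": 0, "wy": 0, "wz": 0, "dx": 0, "dy": 0, "dz": 0, "fingers": 120},
  {"wx": 0, "wy": 0, "wz": 0, "dx": 0, "dy": 0, "dz": 0, "fingers": 120},
])

```text
t: 10.47
tool_pos: [0.5209, 0.053, 0.0519]
orientation: [-3.137, 0.01, 0.002]
force: [-0.7, 0.8, -1.1]
opening: 0.0593
```

```bash
python3 -c "
from h import *
s,M,yw=st(); print(tilt(M))
"
```

```text
t 10.47 pos [520.9  53.   51.9] z-axis [-0.0013  0.0042 -1.    ] yawY -90.37 open 59.3 F [-0.7  0.8 -1.1] T [-0.    0.01 -0.  ] q [0.   0.03 1.84 0.   1.27 1.58]
[-0.00424668 -0.00127862 -0.        ]
```

Request:
send_rows([
  {"wx": -0.004, "wy": -0.001, "wz": -0.009, "dx": 0.1, "dy": -0.7, "dz": -0.5, "fingers": 120},
  {"wx": 0, "wy": 0, "wz": 0, "dx": 0, "dy": -0.6, "dz": -0.8, "fingers": 120},
  {"wx": 0, "wy": 0, "wz": 0, "dx": 0, "dy": 0, "dz": -0.8, "fingers": 120},
  {"wx": 0, "wy": 0, "wz": 0, "dx": 0, "dy": 0, "dz": -0.6, "fingers": 120},
  {"wx": 0, "wy": 0, "wz": 0, "dx": 0, "dy": 0, "dz": 0, "fingers": 120},
  {"wx": 0, "wy": 0, "wz": 0, "dx": 0, "dy": 0, "dz": 0, "fingers": 120},
])

```text
t: 10.97
tool_pos: [0.5224, 0.0397, 0.0226]
orientation: [-3.141, 0.024, -0.001]
force: [0.1, -0.8, 0.6]
opening: 0.0595
```

```bash
python3 -c "
from h import *
s,M,yw=st(); print(tilt(M))
im=robot.read_camera('top'); crop(im,'t10t',260,140,360,290,4)
im=robot.read_camera('side'); crop(im,'t10s',250,140,390,270,5);
"
```

```text
t 10.97 pos [522.4  39.7  22.6] z-axis [ 9.e-04  1.e-04 -1.e+00] yawY -90.89 open 59.5 F [ 0.1 -0.8  0.6] T [ 0.08 -0.01 -0.03] q [-0.02  0.07  1.86  0.    1.21  1.56]
[-0.00010276  0.0008646   0.        ]
```

View pics/t10t.png

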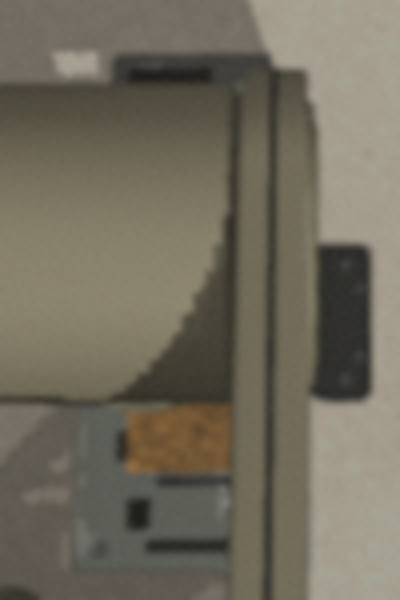

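View pics/t10s.png

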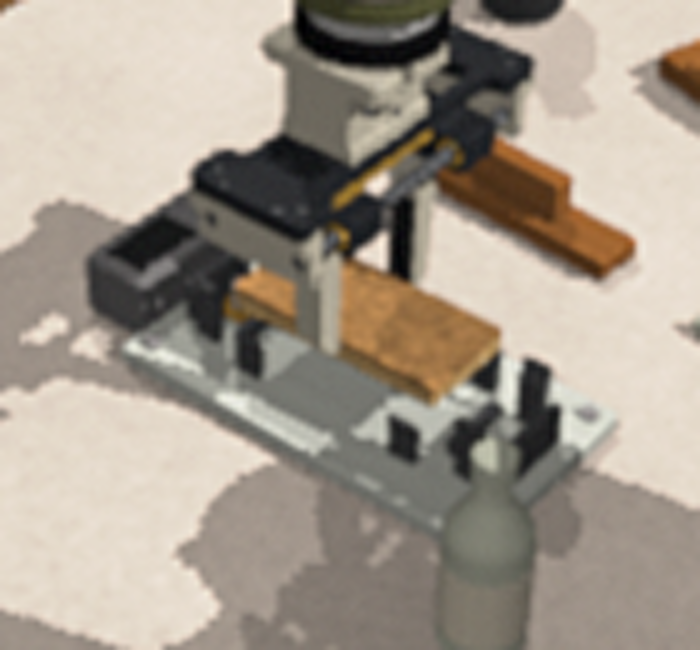

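```bash
python3 -c "
from h import *
zt=.0226+.027+.014
W=onz('top',un([(127,472)],260,140,4),zt)[0]*1e3
a=np.radians(-.9); Rm=np.array([[np.cos(a),-np.sin(a)],[np.sin(a),np.cos(a)]])
print('top corner',W,'center',W[:2]-Rm@[-65,30])
# side top-face corners
for nm,P,l in (('near -x+y',(434,386),(-65,30)),('-x-y',(499,332),(-65,-30)),('+x+y',(236,283),(65,30))):
  W=onz('side',un([P],250,140,5),zt)[0]*1e3; print(nm,W,'center',W[:2]-Rm@np.array(l))
# fixture in side, first image s1 crop (240,160,5)
for nm,P,l,z in (('plate -y+x?',(665,318),(-120,-65),.012),('plate +y+x',(165,250),(120,65),.012)):
  W=onz('side',un([P],240,160,5),z)[0]*1e3; print(nm,W,'center',W[:2]-Rm@np.array(l))
for nm,P,l,z in (('box',(245,90),(165.5,-45),.04),('box2',(140,158),(165.5,45),.04),('box3',(296,132),(120.5,-45),.04)):
  W=onz('side',un([P],240,160,5),z)[0]*1e3; print(nm,W,'center',W[:2]-Rm@np.array(l))
"
```

```text
top corner [455.77159121  71.40216734  63.6       ] center [520.2923528   40.38489274]
near -x+y [454.01259283  70.59411116  63.6       ] center [518.53335443  39.57683656]
-x-y [452.78010964  15.64024778  63.6       ] center [518.24331027  44.61557113]
+x+y [583.44666637  69.67989477  63.6       ] center [517.98346574  40.70457142]
plate -y+x? [397.84799092 -17.66526806  12.        ] center [518.85416244  45.44183498]
plate +y+x [639.18943791 106.48023994  12.        ] center [518.18326638  43.37313691]
box [676.64669692  -3.52669219  40.        ] center [511.87394352  44.06731729]
box2 [679.48741029  80.90573471  40.        ] center [513.30099834  38.51084726]
box3 [628.24814294   8.63084973  40.        ] center [508.46983801  55.51802993]
```

Request:
send_rows([
  {"wx": 0, "wy": 0, "wz": 0, "dx": 0, "dy": -0.12, "dz": -0.5, "fingers": 120},
  {"wx": 0, "wy": 0, "wz": 0, "dx": 0, "dy": 0, "dz": -0.5, "fingers": 120},
  {"wx": 0, "wy": 0, "wz": 0, "dx": 0, "dy": 0, "dz": 0, "fingers": 120},
])

```text
t: 11.32
tool_pos: [0.5235, 0.0386, 0.0131]
orientation: [-3.141, 0.024, -0.005]
force: [-0.0, -0.6, -0.9]
opening: 0.0594
```

```bash
python3 -c "
from h import *
s,M,yw=st(); print(tilt(M))
im=robot.read_camera('top'); crop(im,'t11t',275,230,325,290,10)
im=robot.read_camera('side'); crop(im,'t11s',280,180,380,260,8);
"
```

```text
t 11.32 pos [523.5  38.6  13.1] z-axis [ 3.3e-03  1.0e-04 -1.0e+00] yawY -90.87 open 59.4 F [-0.  -0.6 -0.9] T [0.04 0.04 0.01] q [-0.02  0.08  1.87  0.    1.19  1.56]
[-6.08954499e-05  3.33378838e-03  0.00000000e+00]
```

View pics/t11t.png

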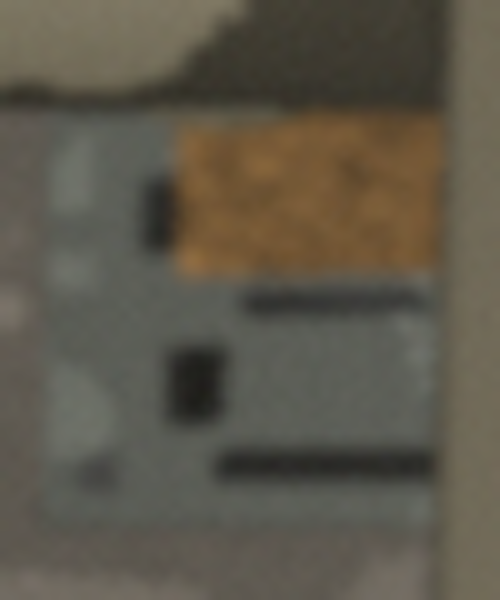

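View pics/t11s.png

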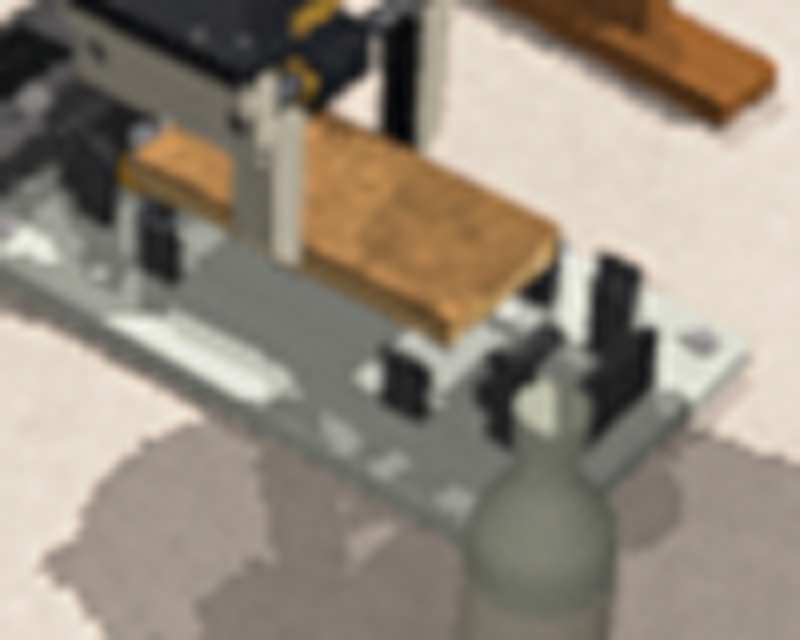

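```bash
python3 -c "
from h import *
zt=.0131+.027+.014
print('panel corner',onz('top',un([(178,276)],275,230,10),zt)[0]*1e3)
print('end stop inner top edge',onz('top',un([(330,289),(330,315)],275,230,10),.022)*1e3)
print('outer stop',onz('top',un([(330,452),(330,478)],275,230,10),.038)*1e3)
print('post inner edge (z38/z12)',onz('top',un([(175,215)],275,230,10),.038)*1e3,onz('top',un([(145,215)],275,230,10),.038)*1e3)
print('cheek edges',onz('top',un([(222,385),(172,385)],275,230,10),.052)*1e3)
"
```

```text
panel corner [456.69617047  70.4122831   54.1       ]
end stop inner top edge [[453.29237508  40.53309034  22.        ]
 [447.65654657  40.59251219  22.        ]]
outer stop [[418.90938524  39.740315    38.        ]
 [413.44516126  39.79792752  38.        ]]
post inner edge (z38/z12) [[469.7079887   72.79841051  38.        ]] [[469.80686574  79.31282579  38.        ]]
cheek edges [[433.78127577  61.43135392  52.        ]
 [433.92238479  72.0311874   52.        ]]
```

Request:
send_rows([
  {"wx": 0, "wy": 0.003, "wz": 0, "dx": -0.08, "dy": -0.04, "dz": -0.4, "fingers": 120},
  {"wx": 0, "wy": 0.001, "wz": 0, "dx": -0.03, "dy": 0, "dz": -0.4, "fingers": 120},
  {"wx": 0, "wy": 0, "wz": 0, "dx": 0, "dy": 0, "dz": 0, "fingers": 120},
])

```text
t: 11.67
tool_pos: [0.5233, 0.0382, 0.0058]
orientation: [3.142, -0.023, 0.001]
force: [-0.5, 0.4, -0.8]
opening: 0.0595
```

```bash
python3 -c "
from h import *
s,M,yw=st(); print(tilt(M))
"
```

```text
t 11.67 pos [523.3  38.2   5.8] z-axis [ 7.e-04 -0.e+00 -1.e+00] yawY -90.86 open 59.5 F [-0.5  0.4 -0.8] T [-0.    0.01  0.03] q [-0.02  0.09  1.87  0.    1.18  1.56]
[5.92475782e-06 7.40508084e-04 0.00000000e+00]
```

Panel bottom about 33 mm; no contact. Continue.

Request:
send_rows([
  {"wx": 0, "wy": 0.001, "wz": 0, "dx": -0.08, "dy": 0, "dz": -0.4, "fingers": 120},
  {"wx": 0, "wy": 0.001, "wz": 0, "dx": -0.03, "dy": 0, "dz": -0.4, "fingers": 120},
  {"wx": 0, "wy": 0, "wz": 0, "dx": 0, "dy": 0, "dz": 0, "fingers": 120},
])

```text
t: 11.92
tool_pos: [0.522, 0.0382, -0.0032]
orientation: [-3.141, 0.023, 0.003]
force: [0.3, -0.9, -0.2]
opening: 0.0593
```

Request:
send_rows([
  {"wx": 0, "wy": 0.001, "wz": 0, "dx": -0.04, "dy": 0, "dz": -0.4, "fingers": 120},
  {"wx": 0, "wy": 0, "wz": 0, "dx": 0, "dy": 0, "dz": 0, "fingers": 120},
])

```text
t: 12.08
tool_pos: [0.5213, 0.0383, -0.0079]
orientation: [-3.141, 0.023, 0.005]
force: [-0.5, 0.4, -0.7]
opening: 0.0598
```

```bash
python3 -c "
from h import *
s,M,yw=st(); print(tilt(M))
im=robot.read_camera('top'); crop(im,'t12t',275,230,325,290,10)
im=robot.read_camera('side'); crop(im,'t12s',280,180,380,260,8);
"
```

```text
t 12.08 pos [521.3  38.3  -7.9] z-axis [-0.0033  0.     -1.    ] yawY -90.85 open 59.8 F [-0.5  0.4 -0.7] T [0.04 0.03 0.02] q [-0.02  0.11  1.88 -0.    1.16  1.56]
[-4.19983055e-05 -3.28537145e-03 -0.00000000e+00]
```

View pics/t12t.png

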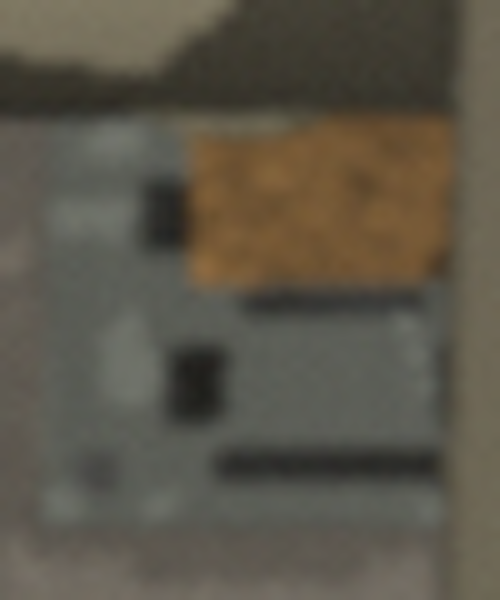

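View pics/t12s.png

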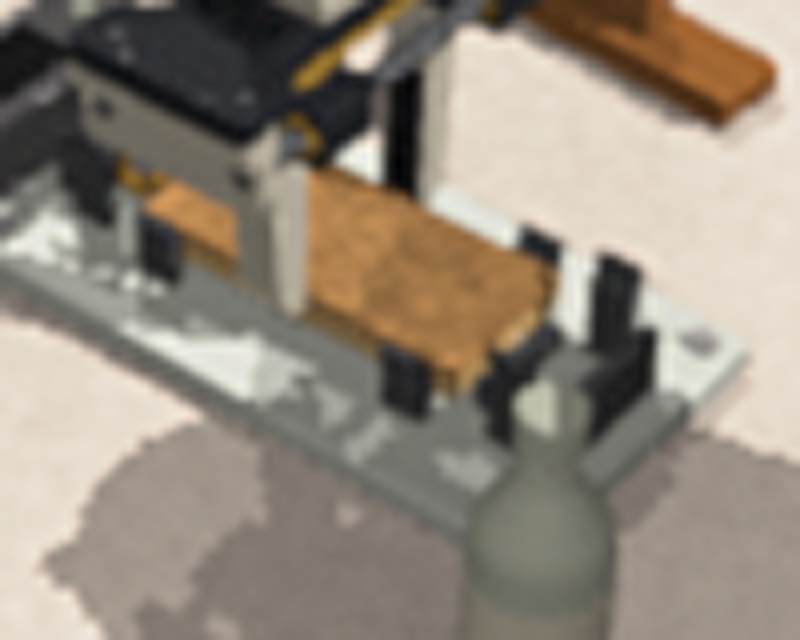

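Request:
send_rows([
  {"wx": 0, "wy": -0.003, "wz": 0, "dx": 0.13, "dy": 0, "dz": 0, "fingers": 120},
  {"wx": 0, "wy": 0, "wz": 0, "dx": 0, "dy": 0, "dz": -0.3, "fingers": 120},
  {"wx": 0, "wy": 0, "wz": 0, "dx": 0, "dy": 0, "dz": -0.1, "fingers": 120},
  {"wx": 0, "wy": 0, "wz": 0, "dx": 0, "dy": 0, "dz": 0, "fingers": 120},
])

```text
t: 12.52
tool_pos: [0.5242, 0.0382, -0.0108]
orientation: [-3.141, 0.023, -0.004]
force: [-0.0, 0.1, -0.5]
opening: 0.0588
```

```bash
python3 -c "
from h import *
s,M,yw=st(); print(tilt(M))
im=robot.read_camera('top'); crop(im,'t13t',275,230,325,290,10)
"
```

```text
t 12.52 pos [524.2  38.2 -10.8] z-axis [ 0.0027 -0.     -1.    ] yawY -90.86 open 58.8 F [-0.   0.1 -0.5] T [ 0.03 -0.02 -0.02] q [-0.02  0.12  1.88  0.    1.14  1.56]
[8.10020142e-06 2.73246388e-03 0.00000000e+00]
```

View pics/t13t.png

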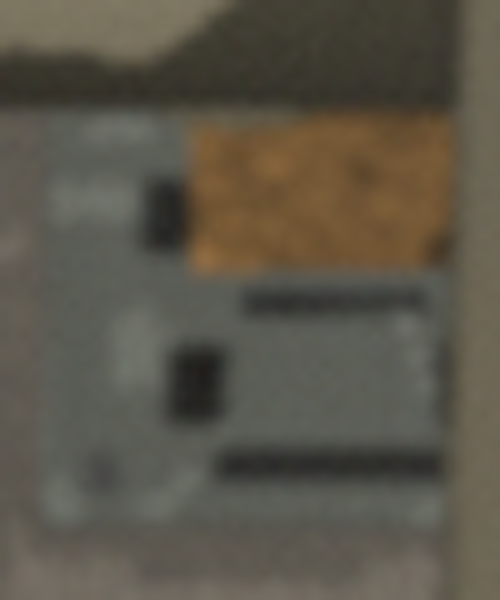

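Request:
send_rows([
  {"wx": 0, "wy": 0.0027, "wz": 0, "dx": -0.1, "dy": 0, "dz": -0.1, "fingers": 120},
  {"wx": 0, "wy": 0, "wz": 0, "dx": 0, "dy": 0, "dz": -0.1, "fingers": 120},
  {"wx": 0, "wy": 0, "wz": 0, "dx": 0, "dy": 0, "dz": -0.1, "fingers": 120},
])

```text
t: 12.82
tool_pos: [0.5233, 0.0382, -0.0136]
orientation: [3.141, -0.023, 0.0]
force: [-0.1, -0.2, -0.8]
opening: 0.0596
```

```bash
python3 -c "
from h import *
s,M,yw=st(); print(tilt(M))
"
```

```text
t 12.82 pos [523.3  38.2 -13.6] z-axis [ 2.e-04 -0.e+00 -1.e+00] yawY -90.86 open 59.6 F [-0.1 -0.2 -0.8] T [ 0.03 -0.03 -0.02] q [-0.02  0.12  1.88 -0.    1.14  1.56]
[1.78093911e-05 1.90209856e-04 0.00000000e+00]
```

Now touch down in 1 mm steps, watching the force.

Request:
send_rows([
  {"wx": 0, "wy": 0, "wz": 0, "dx": 0, "dy": 0, "dz": -0.12, "fingers": 120},
  {"wx": 0, "wy": 0, "wz": 0, "dx": 0, "dy": 0, "dz": 0, "fingers": 120},
])

```text
t: 12.98
tool_pos: [0.5234, 0.0382, -0.0148]
orientation: [3.141, -0.023, 0.0]
force: [-1.4, -0.5, 1.4]
opening: 0.06
```

Request:
send_rows([
  {"wx": 0, "wy": 0, "wz": 0, "dx": 0, "dy": 0, "dz": -0.1, "fingers": 120},
  {"wx": 0, "wy": 0, "wz": 0, "dx": 0, "dy": 0, "dz": -0.05, "fingers": 120},
])

```text
t: 13.15
tool_pos: [0.5236, 0.0382, -0.0148]
orientation: [3.141, -0.023, 0.0]
force: [-1.2, 0.4, 2.6]
opening: 0.0595
```

```bash
python3 -c "
from h import *
s,M,yw=st(); print(tilt(M))
"
```

```text
t 13.15 pos [523.6  38.2 -14.8] z-axis [ 1.e-04 -0.e+00 -1.e+00] yawY -90.85 open 59.5 F [-1.2  0.4  2.6] T [0.05 0.23 0.02] q [-0.02  0.12  1.88 -0.    1.14  1.56]
[3.40427310e-05 1.18098604e-04 0.00000000e+00]
```

Request:
send_rows([
  {"wx": 0, "wy": 0, "wz": 0, "dx": 0, "dy": 0, "dz": 0, "fingers": 50},
  {"wx": 0, "wy": 0, "wz": 0, "dx": 0, "dy": 0, "dz": 0, "fingers": 50},
  {"wx": 0, "wy": 0, "wz": 0, "dx": 0, "dy": 0, "dz": 0, "fingers": 50},
  {"wx": 0, "wy": 0, "wz": 0, "dx": 0, "dy": 0, "dz": 0, "fingers": 50},
  {"wx": 0, "wy": 0, "wz": 0, "dx": 0, "dy": 0, "dz": 1, "fingers": 50},
  {"wx": 0, "wy": 0, "wz": 0, "dx": 0, "dy": 0, "dz": 2, "fingers": 50},
  {"wx": 0, "wy": 0, "wz": 0, "dx": 0, "dy": 0, "dz": 3, "fingers": 0},
  {"wx": 0, "wy": 0, "wz": 0, "dx": 0, "dy": 0, "dz": 3, "fingers": 0},
  {"wx": 0, "wy": 0, "wz": 0, "dx": 0, "dy": 0, "dz": 3, "fingers": 0},
  {"wx": 0, "wy": 0, "wz": 0, "dx": 0, "dy": -1.5, "dz": 2, "fingers": 0},
  {"wx": 0, "wy": 0, "wz": 0, "dx": 0, "dy": -3, "dz": 1, "fingers": 0},
  {"wx": 0, "wy": 0, "wz": 0, "dx": 0, "dy": -3.5, "dz": 0, "fingers": 0},
  {"wx": 0, "wy": 0, "wz": 0, "dx": 0, "dy": -3.5, "dz": 0, "fingers": 0},
  {"wx": 0, "wy": 0, "wz": 0, "dx": 0, "dy": -3.5, "dz": 0, "fingers": 0},
  {"wx": 0, "wy": 0, "wz": 0, "dx": 0, "dy": -3.5, "dz": 0, "fingers": 0},
  {"wx": 0, "wy": 0, "wz": 0, "dx": 0, "dy": -3.5, "dz": 0, "fingers": 0},
  {"wx": 0, "wy": 0, "wz": 0, "dx": 0, "dy": -3.5, "dz": 0, "fingers": 0},
  {"wx": 0, "wy": 0, "wz": 0, "dx": 0, "dy": -2, "dz": 0, "fingers": 0},
  {"wx": 0, "wy": 0, "wz": 0, "dx": 0, "dy": 0, "dz": 0, "fingers": 0},
])

```text
t: 14.73
tool_pos: [0.5202, -0.2484, 0.1553]
orientation: [3.136, -0.013, 0.014]
force: [0.5, -0.2, 1.1]
opening: 0.0933
```

```bash
python3 -c "
from h import *
s,M,yw=st(); print(tilt(M))
im=robot.read_camera('top'); cv2.imwrite('pics/t14.png',im[:,:,::-1]); crop(im,'t14t',260,140,360,290,4)
im=robot.read_camera('side'); cv2.imwrite('pics/s14.png',im[:,:,::-1]); crop(im,'t14s',240,160,390,280,5)
"
```

```text
t 14.73 pos [ 520.2 -248.4  155.3] z-axis [ 0.0089 -0.0052 -0.9999] yawY -90.47 open 93.3 F [ 0.5 -0.2  1.1] T [ 0.02  0.09 -0.04] q [-0.53  0.07  1.61  0.    1.46  1.04]
[0.00520311 0.00890074 0.        ]
```

View pics/t14t.png

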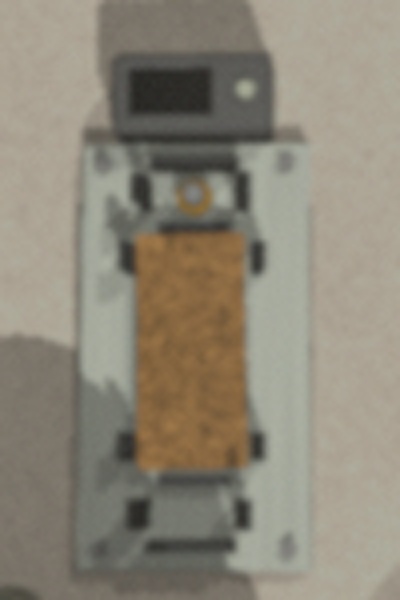

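View pics/t14s.png

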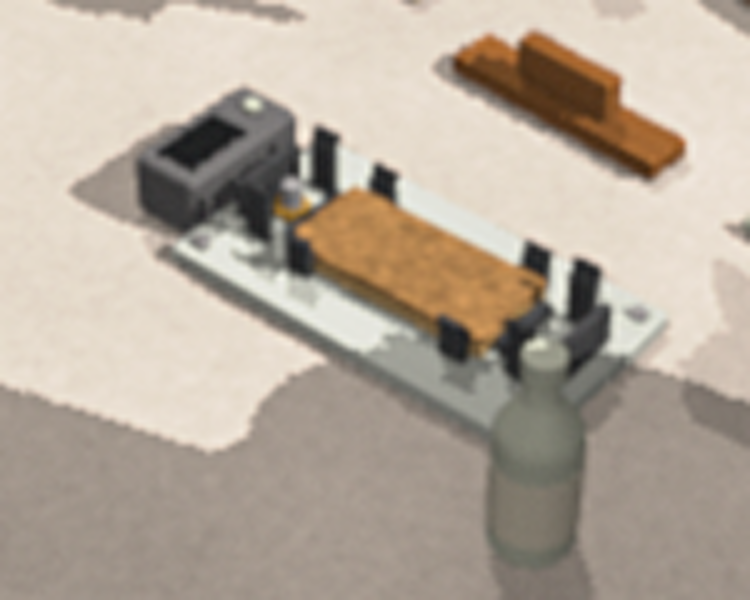

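View pics/t14.png

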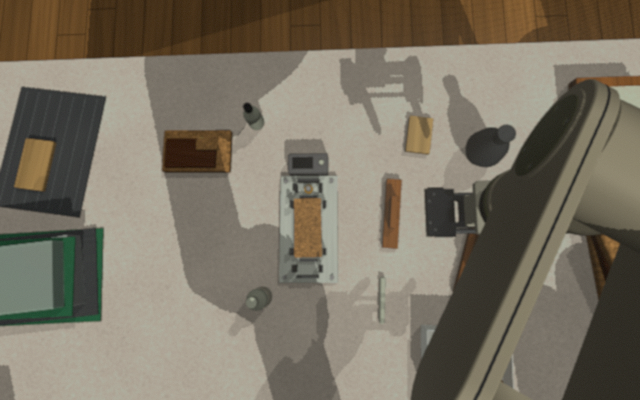

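```bash
python3 -c "
from h import *
im=cv2.imread('pics/top0.png')
hsv=cv2.cvtColor(im,cv2.COLOR_BGR2HSV)
m=((hsv[...,1]>110)&(hsv[...,0]<18)).astype(np.uint8)
n,l,stt,c=cv2.connectedComponentsWithStats(m)
i=l[252,474]; print(stt[i],c[i])
up=cv2.resize((l==i).astype(np.float32),None,fx=4,fy=4,interpolation=cv2.INTER_CUBIC)
R_=[];L_=[]
for r in range(212,290):
  cs=np.where(l[r]==i)[0]; R_.append((cs.max()+.5,r)); L_.append((cs.min()-.5,r))
for nm,P,z in(('R',R_,.018),('L',L_,0.0),('Ltop',L_,.018)):
  W=onz('top',np.array(P),z)[:,:2]; vx,vy,x0,y0=cv2.fitLine(W.astype(np.float32),cv2.DIST_HUBER,0,.01,.01).ravel(); print(nm,np.degrees(np.arctan2(vy,vx)),x0,y0, 'normal off', -vy*x0+vx*y0)
for r0,r1,k in ((205,212,'topend'),(288,298,'bot')):
  print(k,[ (r,np.where(l[r]==i)[0][[0,-1]].tolist()) for r in range(r0,r1) if (l[r]==i).any()])
rect('panelseat','top',un([(136,233),(246,233),(247,470),(136,468)],260,140,4),.026)
"
```

```text
[     0      0    640    400 208733] [312.1265109  223.09644857]
R 19.22433 0.44830036 -0.6008837 normal off -0.7149873
L 6.134685 0.48765773 0.7643289 normal off 0.7078379
Ltop 6.1346874 0.47298297 0.7465759 normal off 0.69175476
topend [(205, [0, 639]), (206, [0, 639]), (207, [0, 639]), (208, [0, 639]), (209, [0, 627]), (210, [0, 616]), (211, [0, 609])]
bot [(288, [0, 637]), (289, [0, 624]), (290, [0, 629]), (291, [0, 597]), (292, [0, 639]), (293, [0, 625]), (294, [0, 624]), (295, [0, 627]), (296, [0, 610]), (297, [0, 601])]
panelseat top c [521.9  39.8] a len 130.4 ang -0.48 | b len 61.2 ang 88.47
```

```bash
python3 -c "
from h import *
im=cv2.imread('pics/top0.png')
hsv=cv2.cvtColor(im,cv2.COLOR_BGR2HSV); print(hsv[280,468],hsv[230,478],hsv[252,500],hsv[300,450])
m=((hsv[...,1]>125)&(hsv[...,0]<20)).astype(np.uint8); m[:, :445]=0; m[:,505:]=0; m[:200]=0;m[302:]=0
n,l,stt,c=cv2.connectedComponentsWithStats(m)
i=1+np.argmax(stt[1:,4]); print(stt[i],c[i])
R_=[];L_=[]
for r in range(212,290):
  cs=np.where(l[r]==i)[0]; R_.append((cs.max()+.5,r)); L_.append((cs.min()-.5,r))
for nm,P,z in(('R',R_,.018),('L',L_,0.0),('Ltop',L_,.018)):
  W=onz('top',np.array(P),z)[:,:2]; vx,vy,x0,y0=cv2.fitLine(W.astype(np.float32),cv2.DIST_HUBER,0,.01,.01).ravel(); print(nm,np.degrees(np.arctan2(vy,vx)),x0,y0, 'normal off', -vy*x0+vx*y0)
print([(r,np.where(l[r]==i)[0][[0,-1]].tolist()) for r in list(range(203,211))+list(range(288,300)) if (l[r]==i).any()])
"
```

```text
[ 14 148 110] [ 13 118  69] [ 19  34 157] [ 21  37 111]
[ 455  206   40   92 1334] [475.27436282 253.005997  ]
R -17.749146 0.46513942 -0.34449172 normal off -0.18629625
L -19.171818 0.46777013 -0.30951357 normal off -0.13873062
Ltop -19.171797 0.46759152 -0.30354133 normal off -0.13314848
[(206, [477, 479]), (207, [476, 483]), (208, [475, 486]), (209, [475, 489]), (210, [475, 491]), (288, [455, 475]), (289, [455, 475]), (290, [455, 474]), (291, [455, 474]), (292, [455, 474]), (293, [458, 474]), (294, [461, 473]), (295, [463, 473]), (296, [467, 473]), (297, [470, 473])]
```

```bash
python3 -c "
from h import *
p=np.array([.5109,.3423,.0145]); a=np.radians(-77.6); y=np.array([np.cos(a),np.sin(a),0]); x=np.array([-np.sin(a),np.cos(a),0])
for P in((355,300),(388,308)):
  for k in (.046,):
    o,d=ray('side',un([P],180,200,5)); d=d[0]; t=(k-(o-p)@y)/(d@y); X=o+t*d; print(k,X*1e3,(X-p)@x*1e3)
"
```

```text
0.046 [525.87398558 298.49353876  51.72186959] 5.217881820711558
0.046 [508.69410319 294.71629664  54.89037026] -12.372340376645521
```

Request:
send_rows([
  {"wx": 0.005, "wy": 0.009, "wz": -0.08, "dx": -1.4, "dy": -1.8, "dz": 0, "fingers": 186},
  {"wx": 0, "wy": 0, "wz": -0.08, "dx": -1.4, "dy": -1.8, "dz": 0, "fingers": 186},
  {"wx": 0, "wy": 0, "wz": -0.08, "dx": -1.4, "dy": -1.8, "dz": 0, "fingers": 186},
  {"wx": 0, "wy": 0, "wz": -0.06, "dx": -1.4, "dy": -1.8, "dz": 0, "fingers": 186},
  {"wx": 0, "wy": 0, "wz": 0, "dx": 0, "dy": 0, "dz": -2, "fingers": 186},
  {"wx": 0, "wy": 0, "wz": 0, "dx": 0, "dy": 0, "dz": -2, "fingers": 186},
  {"wx": 0, "wy": 0, "wz": 0, "dx": 0, "dy": 0, "dz": 0, "fingers": 186},
  {"wx": 0, "wy": 0, "wz": 0, "dx": 0, "dy": 0, "dz": 0, "fingers": 186},
  {"wx": 0, "wy": 0, "wz": 0, "dx": 0, "dy": 0, "dz": 0, "fingers": 186},
  {"wx": 0, "wy": 0, "wz": 0, "dx": 0, "dy": 0, "dz": 0, "fingers": 186},
])

```text
t: 15.67
tool_pos: [0.467, -0.3061, 0.1194]
orientation: [-3.101, 0.48, -0.005]
force: [-0.1, 0.4, 0.6]
opening: 0.031
```

```bash
python3 -c "
from h import *
s,M,yw=st(); print(tilt(M))
im=robot.read_camera('side'); crop(im,'t15s',350,90,480,210,6)
p=np.array(s['tool_pos'])
o=s['opening']/2
for z in (.02,.03,.04):
  print(z,[((proj('side',p+[0,0,z]+M[:,1]*k+M[:,0]*j)[0]-[350,90])*6+2.5).round() .tolist() for k in(o,-o) for j in (.0075,-.0075)])
"
```

```text
t 15.67 pos [ 467.  -306.1  119.4] z-axis [ 0.0041  0.0035 -1.    ] yawY -107.60 open 31.0 F [-0.1  0.4  0.6] T [ 0.03 -0.   -0.  ] q [-0.68  0.06  1.69  0.01  1.4   1.2 ]
[-0.00351761  0.00408981  0.        ]
0.02 [[370.0, 227.0], [392.0, 240.0], [324.0, 244.0], [346.0, 257.0]]
0.03 [[373.0, 209.0], [395.0, 222.0], [327.0, 225.0], [349.0, 239.0]]
0.04 [[376.0, 191.0], [398.0, 203.0], [330.0, 207.0], [352.0, 220.0]]
```

View pics/t15s.png

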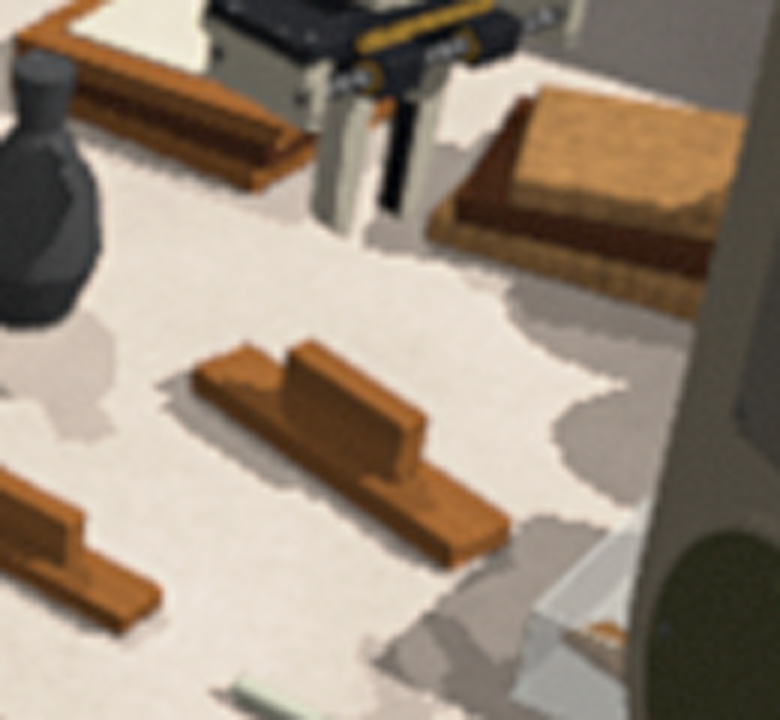

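Request:
send_rows([
  {"wx": -0.003, "wy": 0.004, "wz": -0.003, "dx": -0.3, "dy": -1.4, "dz": 0, "fingers": 70},
  {"wx": 0, "wy": 0, "wz": 0, "dx": 0, "dy": 0, "dz": -1, "fingers": 70},
  {"wx": 0, "wy": 0, "wz": 0, "dx": 0, "dy": 0, "dz": -1.5, "fingers": 70},
  {"wx": 0, "wy": 0, "wz": 0, "dx": 0, "dy": 0, "dz": -1.5, "fingers": 70},
  {"wx": 0, "wy": 0, "wz": 0, "dx": 0, "dy": 0, "dz": -1, "fingers": 70},
  {"wx": 0, "wy": 0, "wz": 0, "dx": 0, "dy": 0, "dz": 0, "fingers": 70},
  {"wx": 0, "wy": 0, "wz": 0, "dx": 0, "dy": 0, "dz": 0, "fingers": 70},
])

```text
t: 16.3
tool_pos: [0.4664, -0.3242, 0.0703]
orientation: [3.1, -0.484, 0.01]
force: [0.2, 0.5, 0.2]
opening: 0.0662
```

```bash
python3 -c "
from h import *
s,M,yw=st(); print(tilt(M))
im=robot.read_camera('side'); crop(im,'t16s',350,90,480,210,6)
im=robot.read_camera('top'); crop(im,'t16t',420,180,540,310,5)
"
```

```text
t 16.30 pos [ 466.4 -324.2   70.3] z-axis [ 0.0055 -0.0051 -1.    ] yawY -107.76 open 66.2 F [0.2 0.5 0.2] T [0.05 0.01 0.02] q [-0.7   0.12  1.71 -0.    1.3   1.18]
[0.00508616 0.00545184 0.        ]
```

View pics/t16s.png

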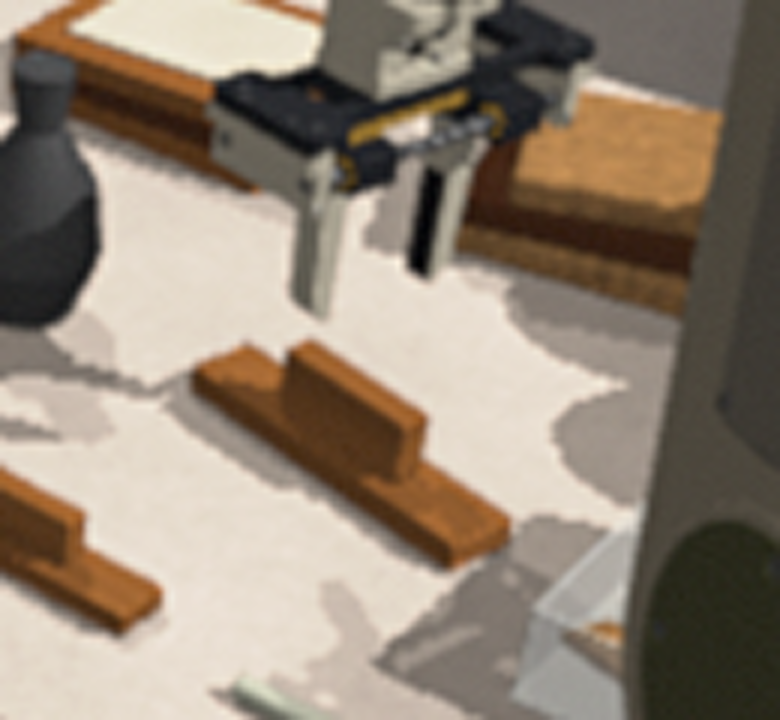

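View pics/t16t.png

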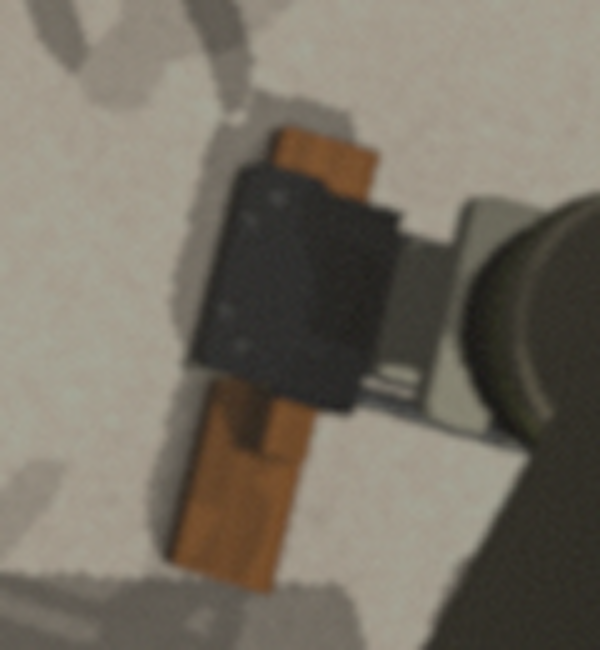

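Request:
send_rows([
  {"wx": 0.005, "wy": 0.0055, "wz": 0, "dx": -0.2, "dy": 0.3, "dz": -0.5, "fingers": 70},
  {"wx": 0, "wy": 0, "wz": 0, "dx": 0, "dy": 0, "dz": -1, "fingers": 70},
  {"wx": 0, "wy": 0, "wz": 0, "dx": 0, "dy": 0, "dz": -1, "fingers": 70},
  {"wx": 0, "wy": 0, "wz": 0, "dx": 0, "dy": 0, "dz": -1, "fingers": 70},
  {"wx": 0, "wy": 0, "wz": 0, "dx": 0, "dy": 0, "dz": -1, "fingers": 70},
  {"wx": 0, "wy": 0, "wz": 0, "dx": 0, "dy": 0, "dz": 0, "fingers": 70},
  {"wx": 0, "wy": 0, "wz": 0, "dx": 0, "dy": 0, "dz": 0, "fingers": 70},
])

```text
t: 16.98
tool_pos: [0.4654, -0.3216, 0.0229]
orientation: [3.103, -0.484, 0.004]
force: [0.3, -0.4, -0.6]
opening: 0.0674
```

```bash
python3 -c "
from h import *
s,M,yw=st(); print(tilt(M))
im=robot.read_camera('side'); crop(im,'t17s',350,90,480,210,6)
"
```

```text
t 16.98 pos [ 465.4 -321.6   22.9] z-axis [ 0.0023 -0.0019 -1.    ] yawY -107.74 open 67.4 F [ 0.3 -0.4 -0.6] T [ 0.04  0.02 -0.06] q [-0.7   0.17  1.75 -0.    1.22  1.19]
[0.0019131  0.00228347 0.        ]
```

View pics/t17s.png

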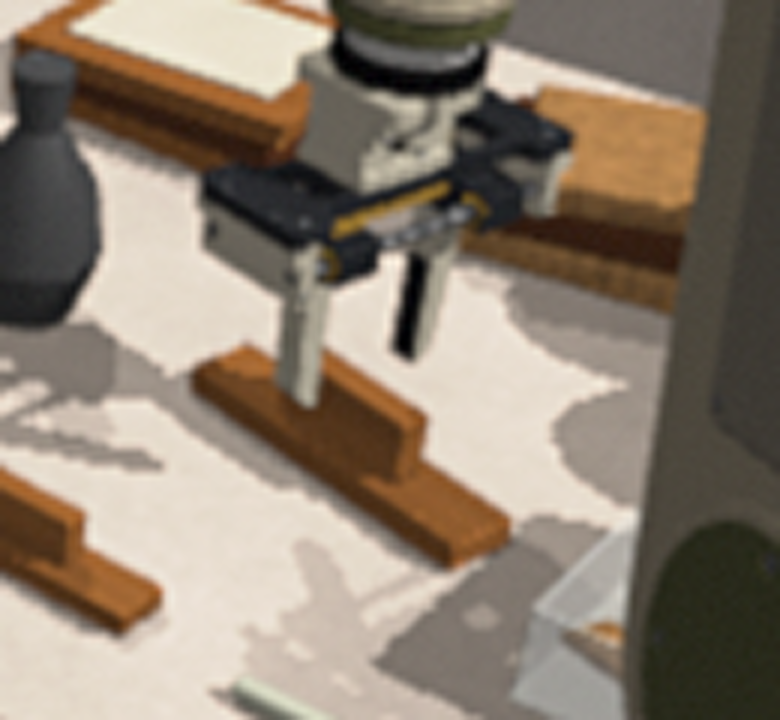

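Request:
send_rows([
  {"wx": 0.002, "wy": 0.002, "wz": 0, "dx": -0.1, "dy": 0, "dz": -0.7, "fingers": 70},
  {"wx": 0, "wy": 0, "wz": 0, "dx": 0, "dy": 0, "dz": -0.7, "fingers": 70},
  {"wx": 0, "wy": 0, "wz": 0, "dx": 0, "dy": 0, "dz": -0.7, "fingers": 70},
  {"wx": 0, "wy": 0, "wz": 0, "dx": 0, "dy": 0, "dz": -0.5, "fingers": 70},
  {"wx": 0, "wy": 0, "wz": 0, "dx": 0, "dy": 0, "dz": 0, "fingers": 70},
  {"wx": 0, "wy": 0, "wz": 0, "dx": 0, "dy": 0, "dz": 0, "fingers": 70},
])

```text
t: 17.53
tool_pos: [0.4645, -0.3218, -0.0054]
orientation: [3.104, -0.484, 0.001]
force: [-0.3, 0.2, 0.3]
opening: 0.0678
```

```bash
python3 -c "
from h import *
s,M,yw=st(); print(tilt(M))
im=robot.read_camera('side'); crop(im,'t18s',350,90,480,210,6)
"
```

```text
t 17.53 pos [ 464.5 -321.8   -5.4] z-axis [ 6.e-04 -1.e-04 -1.e+00] yawY -107.74 open 67.8 F [-0.3  0.2  0.3] T [0.07 0.01 0.06] q [-0.7   0.21  1.76  0.    1.17  1.18]
[0.0001206  0.00059086 0.        ]
```

View pics/t18s.png

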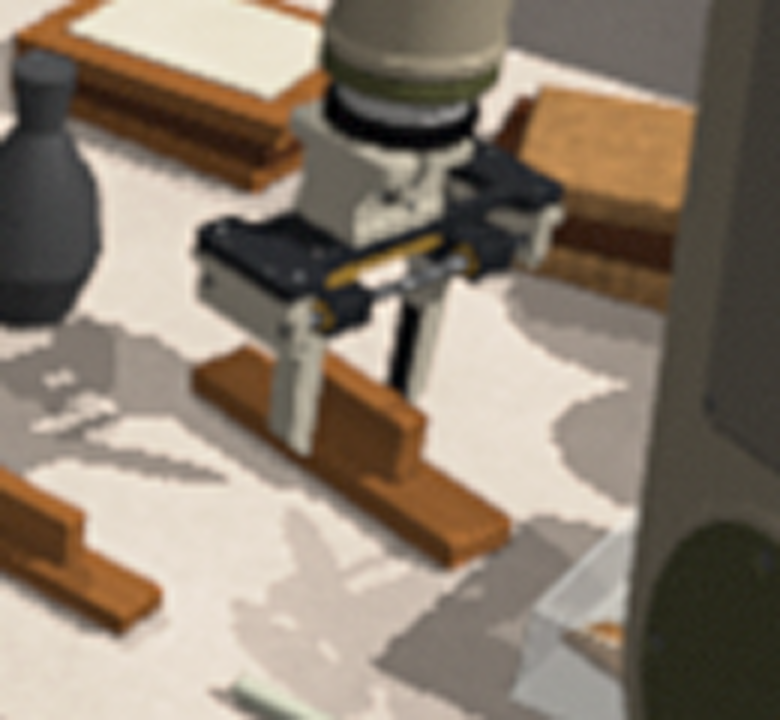

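Request:
send_rows([
  {"wx": 0, "wy": 0, "wz": 0, "dx": 0, "dy": 0, "dz": 0, "fingers": 220},
  {"wx": 0, "wy": 0, "wz": 0, "dx": 0, "dy": 0, "dz": 0, "fingers": 220},
  {"wx": 0, "wy": 0, "wz": 0, "dx": 0, "dy": 0, "dz": 0, "fingers": 220},
  {"wx": 0, "wy": 0, "wz": 0, "dx": 0, "dy": 0, "dz": 0, "fingers": 220},
  {"wx": 0, "wy": 0, "wz": 0, "dx": 0, "dy": 0, "dz": 0, "fingers": 220},
  {"wx": 0, "wy": 0, "wz": 0, "dx": 0, "dy": 0, "dz": 0, "fingers": 220},
  {"wx": 0, "wy": 0, "wz": 0, "dx": 0, "dy": 0, "dz": 0, "fingers": 220},
  {"wx": 0, "wy": 0, "wz": 0, "dx": 0, "dy": 0, "dz": 0, "fingers": 220},
  {"wx": 0, "wy": 0, "wz": 0, "dx": 0, "dy": 0, "dz": 0, "fingers": 220},
], newtons=40)

```text
t: 18.33
tool_pos: [0.4654, -0.3233, -0.0035]
orientation: [3.102, -0.484, 0.005]
force: [0.5, 1.1, -0.5]
opening: 0.0201
```

```bash
python3 -c "
from h import *
s,M,yw=st(); print(tilt(M))
"
```

```text
t 18.33 pos [ 465.4 -323.3   -3.5] z-axis [ 0.0026 -0.003  -1.    ] yawY -107.74 open 20.1 F [ 0.5  1.1 -0.5] T [ 0.26 -0.12 -0.03] q [-0.7   0.21  1.76 -0.    1.17  1.18]
[0.00295704 0.00262801 0.        ]
```

Request:
send_rows([
  {"wx": 0, "wy": 0, "wz": 0, "dx": 0, "dy": 0, "dz": 0.4, "fingers": 220},
  {"wx": 0, "wy": 0, "wz": 0, "dx": 0, "dy": 0, "dz": 1, "fingers": 220},
  {"wx": 0, "wy": 0, "wz": 0, "dx": 0, "dy": 0, "dz": 1.5, "fingers": 220},
  {"wx": 0, "wy": 0, "wz": 0, "dx": 0, "dy": 0, "dz": 2, "fingers": 220},
  {"wx": 0, "wy": 0, "wz": 0, "dx": 0, "dy": 0, "dz": 2.5, "fingers": 220},
  {"wx": 0, "wy": 0, "wz": 0, "dx": 0, "dy": 0, "dz": 2.5, "fingers": 220},
  {"wx": 0, "wy": 0, "wz": 0, "dx": 0, "dy": 0, "dz": 2.5, "fingers": 220},
  {"wx": 0, "wy": 0, "wz": 0, "dx": 0, "dy": 0, "dz": 1, "fingers": 220},
  {"wx": 0, "wy": 0, "wz": 0, "dx": 0, "dy": 0, "dz": 0, "fingers": 220},
])

```text
t: 19.08
tool_pos: [0.4573, -0.3151, 0.1307]
orientation: [-3.095, 0.482, 0.022]
force: [0.7, -0.5, -6.0]
opening: 0.0199
```

```bash
python3 -c "
from h import *
s,M,yw=st(); print(tilt(M))
im=cv2.imread('pics/t14.png'); g=im.mean(2)
np.set_printoptions(linewidth=200)
for nm,rows in (('cheek+',(186,189)),('post+',(203,206)),('mid',(220,235)),('post-',(250,253)),('cheek-',(267,270))):
  print(nm,'gray',g[rows[0]:rows[1]].mean(0)[285:330].round().astype(int))
print('sat mid', (im[220:240].mean(0)[:,2]-im[220:240].mean(0)[:,0])[285:330].round().astype(int))
print('sat post+', (im[203:206].mean(0)[:,2]-im[203:206].mean(0)[:,0])[285:330].round().astype(int))
print('sat post-', (im[250:253].mean(0)[:,2]-im[250:253].mean(0)[:,0])[285:330].round().astype(int))
print('vert gray', g[:,300:315].mean(1)[170:290].round().astype(int))
print('vert sat', (im[:,300:315,2].astype(float)-im[:,300:315,0]).mean(1)[170:290].round().astype(int))
"
```

```text
t 19.08 pos [ 457.3 -315.1  130.7] z-axis [-0.0122  0.0115 -0.9999] yawY -107.71 open 19.9 F [ 0.7 -0.5 -6. ] T [-0.02 -0.07  0.03] q [-0.7   0.06  1.66  0.    1.44  1.18]
[-0.01148952 -0.01217218 -0.        ]
cheek+ gray [163 160 156 157 161 164 153 115  73  53  52  53  79 119 140 144 145 138 122 104  99 110 119 123 117 107 106 121 140 152 158 154 134 100  67  54  74 113 149 165 167 166 163 163 163]
post+ gray [161 161 159 148 116  77  55  55  69  93 104 104 101 101 102 101  99 101 102 103 106 106 107 106 104 104 105 106 106 105 103 103 104 101 102 108 116  99  67  58  83 126 155 163 165]
mid gray [166 166 164 164 164 161 154 142 121 104 100  99  98  99 101 100  98  98  99  99 100 101 101 100  99  99 101 102 100  99  98 100 101 101 101 108 128 152 163 167 166 166 166 166 167]
post- gray [117 117 112  97  74  59  53  51  61  80  94 102 105 107 104 101 100 102 102 103 105 106 106 106 103 100 102 106 107 107 105 100  93  93  97 102  99  85  63  53  82 124 154 167 167]
cheek- gray [115 116 117 118 114 106  83  58  46  43  42  55  83 107 114 115 116 117 116 116 116 116 117 116 116 118 11
[... 679 characters left out ...]
9 102 103 103 103 104 104 104 103 101 100
  99  99 101 102 102 100  98  97  99  99 100 101 101 100  99  99  99 100  99  99  98  99  99 100 103 104 104 104 102 101 102 104 104 103 103 102 100 100  98  89  75  72  83  94 101 108 114 116 117
 116 116 115 115 114 110  93  71  63  71  86  96  98  97  92  92  94  95  97 101 108 112]
vert sat [ 4  4  4  5  5  5  5  5  5  4  3  4  5  7 11 16 18 20 22 24 29 36 34 20  9  4  3 17 46 63 69 70 70 72 74 75 73 70 69 71 73 73 73 73 73 73 72 71 70 69 69 71 72 72 70 68 68 69 70 70 71 71 70 69 69 69
 70 69 68 69 70 69 70 72 74 74 73 72 70 72 74 74 74 73 72 72 59 32 12  4  3  4  6  6  6  6  7  6  7  6  7  6  7  6  5  4  3  3  5  5  6  6  9 13 14 14 15 15 16 17]
```

Request:
send_rows([
  {"wx": -0.014, "wy": -0.014, "wz": 0.02, "dx": 0.4, "dy": 1.0, "dz": 0, "fingers": 220},
  {"wx": 0, "wy": 0, "wz": 0.025, "dx": 0.4, "dy": 2, "dz": 0, "fingers": 220},
  {"wx": 0, "wy": 0, "wz": 0.025, "dx": 0.5, "dy": 2.5, "dz": 0, "fingers": 220},
  {"wx": 0, "wy": 0, "wz": 0.025, "dx": 0.5, "dy": 2.5, "dz": 0, "fingers": 220},
  {"wx": 0, "wy": 0, "wz": 0.025, "dx": 0.5, "dy": 2.5, "dz": 0, "fingers": 220},
  {"wx": 0, "wy": 0, "wz": 0.025, "dx": 0.5, "dy": 2.5, "dz": 0, "fingers": 220},
  {"wx": 0, "wy": 0, "wz": 0.025, "dx": 0.5, "dy": 2.5, "dz": 0, "fingers": 220},
  {"wx": 0, "wy": 0, "wz": 0.025, "dx": 0.5, "dy": 2.5, "dz": 0, "fingers": 220},
  {"wx": 0, "wy": 0, "wz": 0.025, "dx": 0.5, "dy": 2.5, "dz": 0, "fingers": 220},
  {"wx": 0, "wy": 0, "wz": 0.025, "dx": 0.5, "dy": 2.5, "dz": 0, "fingers": 220},
  {"wx": 0, "wy": 0, "wz": 0.025, "dx": 0.5, "dy": 2.5, "dz": 0, "fingers": 220},
  {"wx": 0, "wy": 0, "wz": 0.02, "dx": 0.5, "dy": 2.5, "dz": 0, "fingers": 220},
  {"wx": 0, "wy": 0, "wz": 0, "dx": 0.3, "dy": 2.0, "dz": 0, "fingers": 220},
  {"wx": 0, "wy": 0, "wz": 0, "dx": 0.2, "dy": 1.0, "dz": 0, "fingers": 220},
  {"wx": 0, "wy": 0, "wz": 0, "dx": 0, "dy": 0, "dz": 0, "fingers": 220},
  {"wx": 0, "wy": 0, "wz": 0, "dx": 0, "dy": 0, "dz": 0, "fingers": 220},
])

```text
t: 20.42
tool_pos: [0.5053, 0.0133, 0.1048]
orientation: [-3.137, 0.011, 0.046]
force: [0.7, -0.6, -6.6]
opening: 0.0196
```

```bash
python3 -c "
from h import *
s,M,yw=st(); print(tilt(M))
"
```

```text
t 20.42 pos [505.3  13.3 104.8] z-axis [-0.0292  0.0045 -0.9996] yawY -90.40 open 19.6 F [ 0.7 -0.6 -6.6] T [-0.05 -0.06  0.01] q [-0.08 -0.04  1.81  0.    1.4   1.5 ]
[-0.00454873 -0.02922037 -0.        ]
```

Request:
send_rows([
  {"wx": -0.0066, "wy": -0.032, "wz": -0.009, "dx": 1.0, "dy": 1.4, "dz": 0, "fingers": 220},
  {"wx": 0, "wy": 0, "wz": 0, "dx": 0.6, "dy": 1.0, "dz": -0.6, "fingers": 220},
  {"wx": 0, "wy": 0, "wz": 0, "dx": 0, "dy": 0, "dz": -0.8, "fingers": 220},
  {"wx": 0, "wy": 0, "wz": 0, "dx": 0, "dy": 0, "dz": -0.8, "fingers": 220},
  {"wx": 0, "wy": 0, "wz": 0, "dx": 0, "dy": 0, "dz": -0.8, "fingers": 220},
  {"wx": 0, "wy": 0, "wz": 0, "dx": 0, "dy": 0, "dz": -0.5, "fingers": 220},
  {"wx": 0, "wy": 0, "wz": 0, "dx": 0, "dy": 0, "dz": 0, "fingers": 220},
  {"wx": 0, "wy": 0, "wz": 0, "dx": 0, "dy": 0, "dz": 0, "fingers": 220},
])

```text
t: 21.08
tool_pos: [0.5181, 0.0319, 0.0614]
orientation: [3.137, -0.032, -0.011]
force: [0.7, -0.6, -5.9]
opening: 0.0197
```

```bash
python3 -c "
from h import *
s,M,yw=st(); print(tilt(M))
"
```

```text
t 21.08 pos [518.1  31.9  61.4] z-axis [-0.0068 -0.0045 -1.    ] yawY -91.17 open 19.7 F [ 0.7 -0.6 -5.9] T [ 0.05 -0.04 -0.02] q [-0.03  0.01  1.84 -0.    1.29  1.56]
[ 0.00453666 -0.00683634  0.        ]
```

Request:
send_rows([
  {"wx": -0.0025, "wy": -0.01, "wz": 0.005, "dx": 0.33, "dy": 0.54, "dz": 0, "fingers": 220},
  {"wx": 0, "wy": 0, "wz": 0, "dx": 0, "dy": 0, "dz": 0, "fingers": 220},
  {"wx": 0, "wy": 0, "wz": 0, "dx": 0, "dy": 0, "dz": 0, "fingers": 220},
])

```text
t: 21.33
tool_pos: [0.5218, 0.037, 0.0616]
orientation: [3.134, -0.025, 0.006]
force: [0.7, 0.2, -5.5]
opening: 0.0192
```

```bash
python3 -c "
from h import *
s,M,yw=st(); print(tilt(M))
im=robot.read_camera('top'); crop(im,'t20t',265,150,345,290,5); cv2.imwrite('pics/t20.png',im[:,:,::-1])
im=robot.read_camera('side'); crop(im,'t20s',250,140,390,270,5); cv2.imwrite('pics/s20.png',im[:,:,::-1])
"
```

```text
t 21.33 pos [521.8  37.   61.6] z-axis [ 0.004  -0.0074 -1.    ] yawY -90.93 open 19.2 F [ 0.7  0.2 -5.5] T [ 0.01  0.01 -0.06] q [-0.02  0.01  1.84 -0.01  1.28  1.57]
[0.00743543 0.00404476 0.        ]
```

View pics/t20t.png

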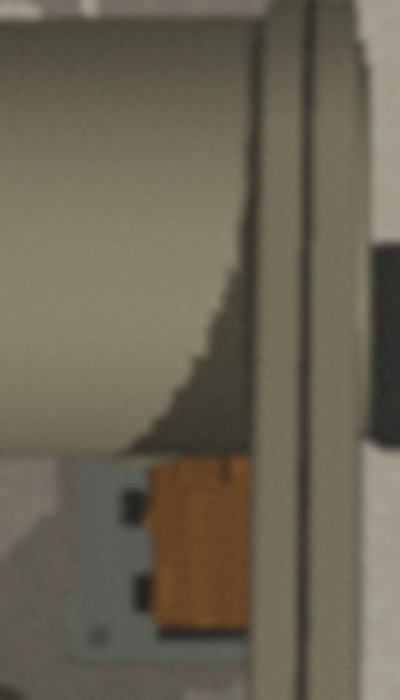

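View pics/t20s.png

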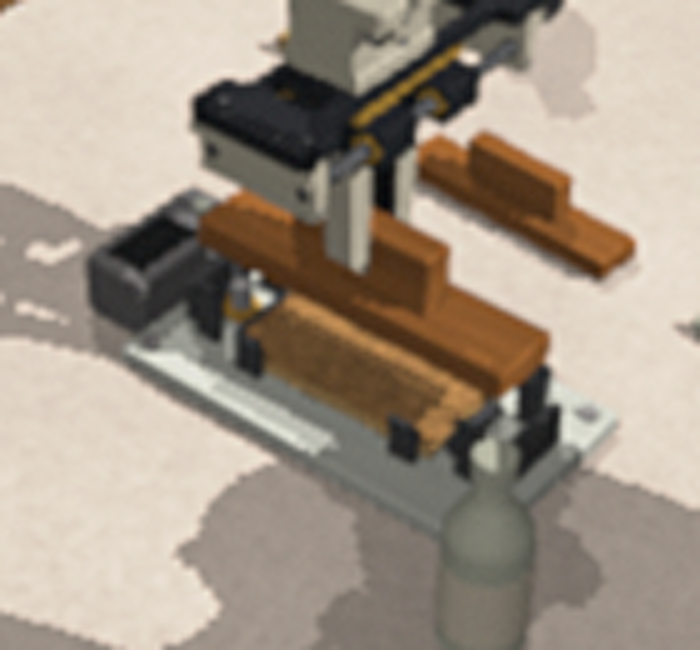

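```bash
python3 -c "
from h import *
im=cv2.imread('pics/t20.png').astype(float); sat=im[...,2]-im[...,0]
np.set_printoptions(linewidth=200)
for r in (244,252,258,264,270): print(r,sat[r-1:r+2,285:316].mean(0).round().astype(int))
print('v',sat[262:285,298:312].mean(1).round().astype(int))
"
```

```text
244 [ 5  5  6  6  7  7  7  8 10 22 37 54 59 57 55 59 63 64 63 61 61 62 62 56 46 46 61 69 69 57 35]
252 [ 5  5  4  5  4  5  3  5 17 37 50 60 65 65 61 61 62 65 67 68 67 64 63 65 64 64 64 66 65 49 30]
258 [ 5  5  6  6  5  6  6  5  6 11 30 52 63 64 62 63 62 64 66 68 67 65 64 63 63 62 64 66 64 48 29]
264 [ 6  5  6  5  4  6  4  5  4  9 29 56 69 72 67 65 63 65 67 68 67 67 64 63 64 63 62 65 61 44 27]
270 [ 4  5  6  5  5  6  4  4  4 18 42 59 68 71 67 65 63 65 66 68 67 66 64 63 61 61 62 63 59 42 27]
v [64 66 65 66 66 65 65 65 65 65 64 64 58 31  7  2  4  5  5  6  8 12 14]
```

```bash
python3 -c "
from h import *
zt=.0616+.0035+.018
a=np.radians(-.93); Rm=np.array([[np.cos(a),-np.sin(a)],[np.sin(a),np.cos(a)]])
W=onz('top',[(295.0,274.95)],zt)[0]*1e3
print(W, W[:2]-Rm@[-100,22])
# seated panel, precise
p=onz('top',[(293.25,204),(320.5,204),(293.5,251),(321.75,251)],.026)*1e3; print('panel y',p[:2,1].mean(),p[2:,1].mean(), 'x', (onz('top',[(307,197.7),(307,256.8)],.026)*1e3)[:,0].mean())
# fixture features at top
for nm,P,z in(('cheek+in',[(297.4,187),(317.9,187)],.052),('cheek-in',[(296.8,268),(318.4,268)],.052),('post+out',[(289.25,204),(325.65,204)],.038),('post-out',[(288.5,251),(325.65,251)],.038),('stops',[(307,181),(307,276)],.038)):
  w=onz('top',P,z)*1e3; print(nm,np.round(w[:,:2],1).tolist(),w[:,:2].mean(0))
"
```

```text
[421.01164152  61.95551935  83.1       ] [520.64138994  38.33533245]
panel y 40.533408646186324 39.958167565952714 x 522.2079757743693
cheek+in [[607.5, 58.9], [606.5, 14.2]] [607.04779725  36.55410116]
cheek-in [[433.9, 61.3], [433.3, 15.7]] [433.57988968  38.4963991 ]
post+out [[572.5, 78.5], [570.9, -1.6]] [571.67448615  38.43260049]
post-out [[469.9, 80.5], [468.7, 0.1]] [469.32206514  40.31989074]
stops [[623.1, 38.8], [416.3, 40.9]] [519.70217827  39.87793466]
```

Request:
send_rows([
  {"wx": -0.005, "wy": 0, "wz": 0, "dx": 0, "dy": 0, "dz": -0.5, "fingers": 220},
  {"wx": 0, "wy": 0, "wz": 0, "dx": -0.02, "dy": 0, "dz": -0.4, "fingers": 220},
  {"wx": 0, "wy": 0, "wz": 0, "dx": -0.02, "dy": 0, "dz": -0.4, "fingers": 220},
  {"wx": 0, "wy": 0, "wz": 0, "dx": 0, "dy": 0, "dz": 0, "fingers": 220},
  {"wx": 0, "wy": 0, "wz": 0, "dx": 0, "dy": 0, "dz": 0, "fingers": 220},
])

```text
t: 21.85
tool_pos: [0.5221, 0.0372, 0.0483]
orientation: [3.129, -0.025, 0.01]
force: [0.1, -0.1, -5.5]
opening: 0.0199
```

```bash
python3 -c "
from h import *
s,M,yw=st(); print(tilt(M))
im=robot.read_camera('side'); crop(im,'t21s',270,160,380,250,7)
im=robot.read_camera('top'); crop(im,'t21t',275,230,325,290,10)
"
```

```text
t 21.85 pos [522.1  37.2  48.3] z-axis [ 0.006  -0.0129 -0.9999] yawY -90.90 open 19.9 F [ 0.1 -0.1 -5.5] T [ 0.15 -0.02  0.02] q [-0.02  0.03  1.85 -0.01  1.26  1.57]
[0.01288337 0.00602525 0.        ]
```

View pics/t21s.png

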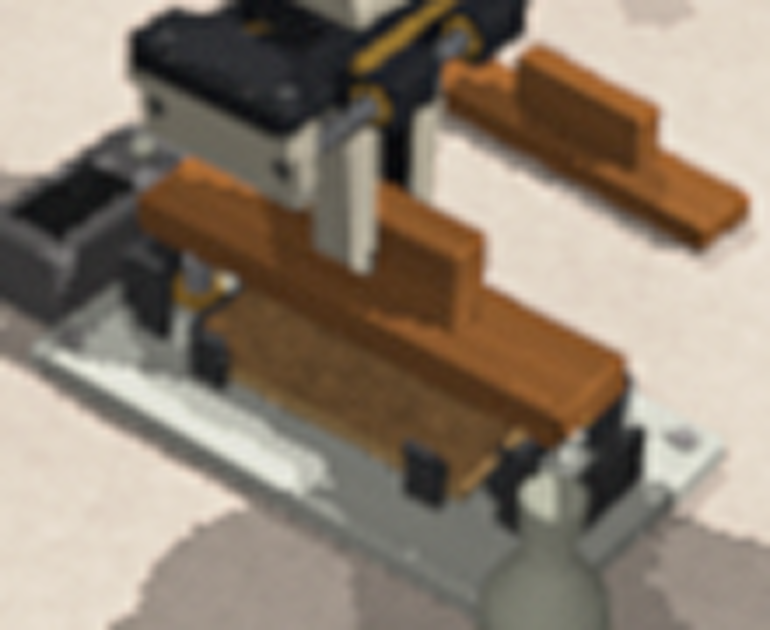

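View pics/t21t.png

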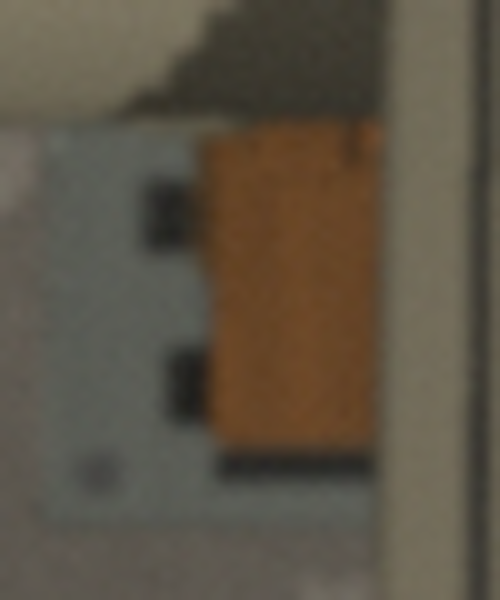

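Request:
send_rows([
  {"wx": 0.011, "wy": 0.0026, "wz": 0, "dx": -0.03, "dy": 0.03, "dz": 0, "fingers": 220},
  {"wx": 0, "wy": 0, "wz": 0, "dx": 0, "dy": 0, "dz": 0, "fingers": 220},
])

```text
t: 22.12
tool_pos: [0.5218, 0.0377, 0.0485]
orientation: [3.141, -0.024, 0.005]
force: [0.2, -0.3, -5.8]
opening: 0.0199
```

```bash
python3 -c "
from h import *
s,M,yw=st(); print(tilt(M))
im=robot.read_camera('top'); crop(im,'t22t',275,230,325,290,10); sat=im[...,0].astype(float)-im[...,2]
np.set_printoptions(linewidth=200)
for r in (258,264,270): print(r,sat[r-1:r+2,285:316].mean(0).round().astype(int))
print('v',sat[262:285,298:312].mean(1).round().astype(int))
"
```

```text
t 22.12 pos [521.8  37.7  48.5] z-axis [ 3.2e-03 -9.0e-04 -1.0e+00] yawY -90.88 open 19.9 F [ 0.2 -0.3 -5.8] T [ 0.02 -0.01 -0.09] q [-0.03  0.03  1.85 -0.    1.26  1.56]
[0.00090646 0.00323751 0.        ]
258 [ 5  5  5  6  6  6  6  6  5  9 21 43 62 65 64 61 62 64 67 67 67 65 65 64 63 64 64 64 66 64 61]
264 [ 5  6  5  4  5  6  5  5  4  6 21 51 68 73 69 66 63 62 65 68 68 66 66 64 62 62 63 63 66 63 60]
270 [ 5  5  5  6  5  5  5  4  3  8 26 52 67 71 70 68 64 66 66 68 67 67 65 64 62 61 63 64 66 63 59]
v [65 66 66 66 66 66 66 67 66 66 65 59 40 18  5  3  4  5  5  6  8 12 14]
```

```bash
python3 -c "
from h import *
zt=.0485+.0035+.018
a=np.radians(-.9); Rm=np.array([[np.cos(a),-np.sin(a)],[np.sin(a),np.cos(a)]])
W=onz('top',[(295.4,274.3)],zt)[0]*1e3
print(W, W[:2]-Rm@[-100,22])
"
```

```text
[421.68349555  62.49736622  70.        ] [521.32559782  38.92934858]
```

Request:
send_rows([
  {"wx": 0, "wy": 0, "wz": 0, "dx": -0.06, "dy": -0.05, "dz": -0.4, "fingers": 220},
  {"wx": 0, "wy": 0, "wz": 0, "dx": -0.02, "dy": 0, "dz": -0.4, "fingers": 220},
  {"wx": 0, "wy": 0, "wz": 0, "dx": 0, "dy": 0, "dz": 0, "fingers": 220},
])

```text
t: 22.42
tool_pos: [0.5216, 0.0368, 0.0404]
orientation: [3.14, -0.025, 0.008]
force: [-0.1, -0.2, -5.8]
opening: 0.0197
```

```bash
python3 -c "
from h import *
s,M,yw=st(); print(tilt(M))
im=robot.read_camera('side'); crop(im,'t23s',270,160,380,250,7)
im=robot.read_camera('top'); crop(im,'t23t',275,230,325,290,10)
"
```

```text
t 22.42 pos [521.6  36.8  40.4] z-axis [ 0.0048 -0.0014 -1.    ] yawY -90.93 open 19.7 F [-0.1 -0.2 -5.8] T [-0.03  0.01 -0.02] q [-0.03  0.04  1.86 -0.    1.24  1.56]
[0.00136064 0.00484071 0.        ]
```

View pics/t23s.png

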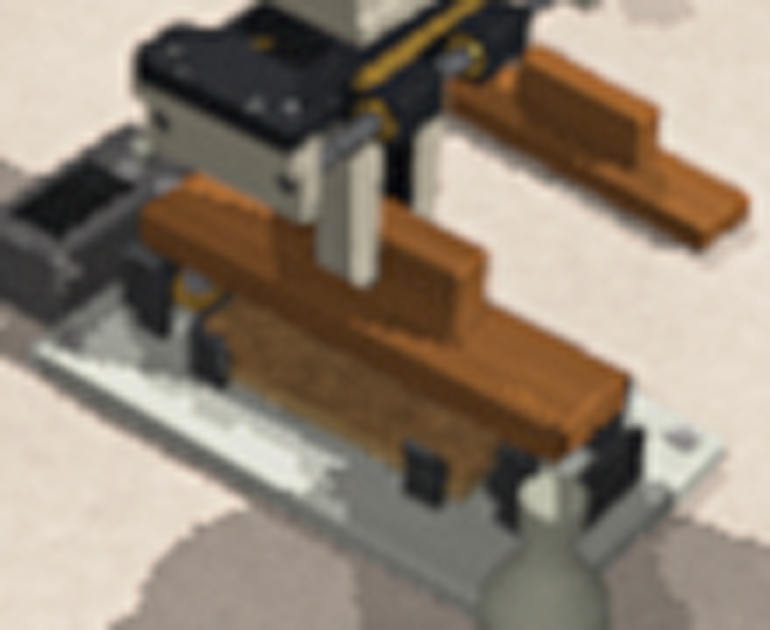

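View pics/t23t.png

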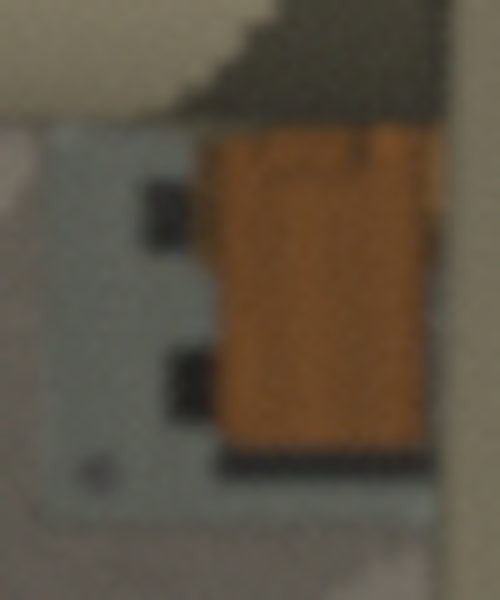

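Request:
send_rows([
  {"wx": -0.001, "wy": 0.0015, "wz": 0, "dx": -0.02, "dy": 0.02, "dz": -0.3, "fingers": 220},
  {"wx": 0, "wy": 0, "wz": 0, "dx": -0.02, "dy": 0, "dz": -0.3, "fingers": 220},
  {"wx": 0, "wy": 0, "wz": 0, "dx": 0, "dy": 0, "dz": 0, "fingers": 220},
])

```text
t: 22.77
tool_pos: [0.5217, 0.037, 0.0347]
orientation: [3.139, -0.025, 0.006]
force: [0.3, 0.4, -6.3]
opening: 0.0195
```

Request:
send_rows([
  {"wx": 0, "wy": 0.001, "wz": 0, "dx": -0.02, "dy": 0, "dz": -0.3, "fingers": 220},
  {"wx": 0, "wy": 0, "wz": 0, "dx": 0, "dy": 0, "dz": 0, "fingers": 220},
])

```text
t: 22.93
tool_pos: [0.5214, 0.0371, 0.0312]
orientation: [3.139, -0.025, 0.004]
force: [-0.4, 0.0, -6.7]
opening: 0.0197
```

```bash
python3 -c "
from h import *
s,M,yw=st(); print(tilt(M))
im=robot.read_camera('side'); crop(im,'t24s',270,160,380,250,7)
im=robot.read_camera('top'); crop(im,'t24t',275,230,325,290,10)
"
```

```text
t 22.93 pos [521.4  37.1  31.2] z-axis [ 0.0027 -0.0026 -1.    ] yawY -90.91 open 19.7 F [-0.4  0.  -6.7] T [0.02 0.01 0.02] q [-0.03  0.05  1.86 -0.    1.23  1.56]
[0.00257462 0.00270178 0.        ]
```

View pics/t24t.png

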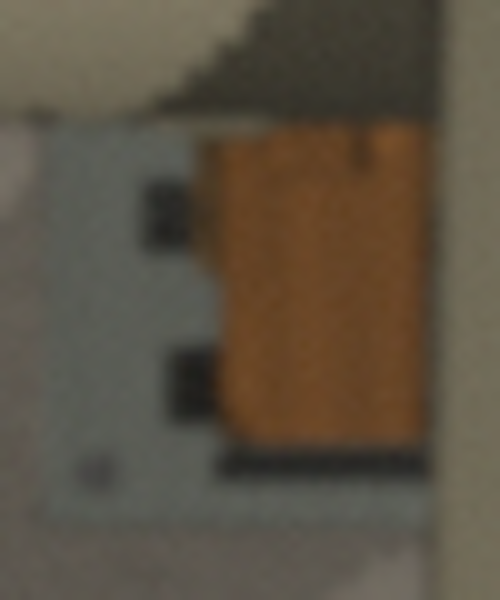

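Request:
send_rows([
  {"wx": 0, "wy": 0, "wz": 0, "dx": 0, "dy": 0, "dz": -0.25, "fingers": 220},
  {"wx": 0, "wy": 0, "wz": 0, "dx": 0, "dy": 0, "dz": -0.2, "fingers": 220},
  {"wx": 0, "wy": 0, "wz": 0, "dx": 0, "dy": 0, "dz": 0, "fingers": 220},
])

```text
t: 23.28
tool_pos: [0.5224, 0.0371, 0.0274]
orientation: [3.139, -0.025, 0.008]
force: [-0.1, -0.8, -6.5]
opening: 0.0195
```

Request:
send_rows([
  {"wx": 0, "wy": 0, "wz": 0, "dx": -0.02, "dy": 0, "dz": -0.2, "fingers": 220},
  {"wx": 0, "wy": 0, "wz": 0, "dx": 0, "dy": 0, "dz": 0, "fingers": 220},
])

```text
t: 23.45
tool_pos: [0.5224, 0.0371, 0.0254]
orientation: [3.139, -0.025, 0.008]
force: [-0.5, 0.9, -5.2]
opening: 0.0197
```

```bash
python3 -c "
from h import *
s,M,yw=st(); print(tilt(M))
"
```

```text
t 23.45 pos [522.4  37.1  25.4] z-axis [ 0.0052 -0.0026 -1.    ] yawY -90.91 open 19.7 F [-0.5  0.9 -5.2] T [0.04 0.04 0.05] q [-0.03  0.06  1.87 -0.    1.21  1.56]
[0.00257803 0.00519924 0.        ]
```

Request:
send_rows([
  {"wx": 0, "wy": 0.0018, "wz": 0, "dx": -0.05, "dy": 0, "dz": -0.12, "fingers": 220},
  {"wx": 0, "wy": 0, "wz": 0, "dx": 0, "dy": 0, "dz": 0, "fingers": 220},
])

```text
t: 23.62
tool_pos: [0.5221, 0.0371, 0.0242]
orientation: [3.139, -0.025, 0.006]
force: [-0.4, -1.0, -5.2]
opening: 0.0197
```

Request:
send_rows([
  {"wx": 0, "wy": 0, "wz": 0, "dx": 0, "dy": 0, "dz": -0.12, "fingers": 220},
  {"wx": 0, "wy": 0, "wz": 0, "dx": 0, "dy": 0, "dz": 0, "fingers": 220},
])

```text
t: 23.78
tool_pos: [0.5223, 0.0371, 0.0231]
orientation: [3.139, -0.025, 0.006]
force: [-0.4, -0.0, -5.7]
opening: 0.0199
```

```bash
python3 -c "
from h import *
s,M,yw=st(); print(tilt(M))
"
```

```text
t 23.78 pos [522.3  37.1  23.1] z-axis [ 0.0041 -0.0026 -1.    ] yawY -90.91 open 19.9 F [-0.4 -0.  -5.7] T [ 0.07  0.03 -0.01] q [-0.03  0.06  1.87 -0.    1.21  1.56]
[0.00260046 0.0041003  0.        ]
```

Request:
send_rows([
  {"wx": 0, "wy": 0, "wz": 0, "dx": 0, "dy": 0, "dz": -0.1, "fingers": 220},
  {"wx": 0, "wy": 0, "wz": 0, "dx": 0, "dy": 0, "dz": 0, "fingers": 220},
])

```text
t: 23.95
tool_pos: [0.5227, 0.0371, 0.0226]
orientation: [3.139, -0.025, 0.007]
force: [-1.6, -0.1, -5.3]
opening: 0.0196
```

Request:
send_rows([
  {"wx": 0, "wy": 0, "wz": 0, "dx": 0, "dy": 0, "dz": -0.1, "fingers": 220},
  {"wx": 0, "wy": 0, "wz": 0, "dx": 0, "dy": 0, "dz": 0, "fingers": 220},
])

```text
t: 24.12
tool_pos: [0.523, 0.037, 0.0227]
orientation: [3.139, -0.025, 0.008]
force: [-0.6, 0.2, -5.2]
opening: 0.0198
```

```bash
python3 -c "
from h import *
s,M,yw=st(); print(tilt(M))
im=robot.read_camera('side'); crop(im,'t25s',270,160,380,250,7)
"
```

```text
t 24.12 pos [523.   37.   22.7] z-axis [ 0.0051 -0.0028 -1.    ] yawY -90.91 open 19.8 F [-0.6  0.2 -5.2] T [0.12 0.1  0.05] q [-0.03  0.06  1.87 -0.    1.21  1.56]
[0.00277095 0.0051004  0.        ]
```

View pics/t25s.png

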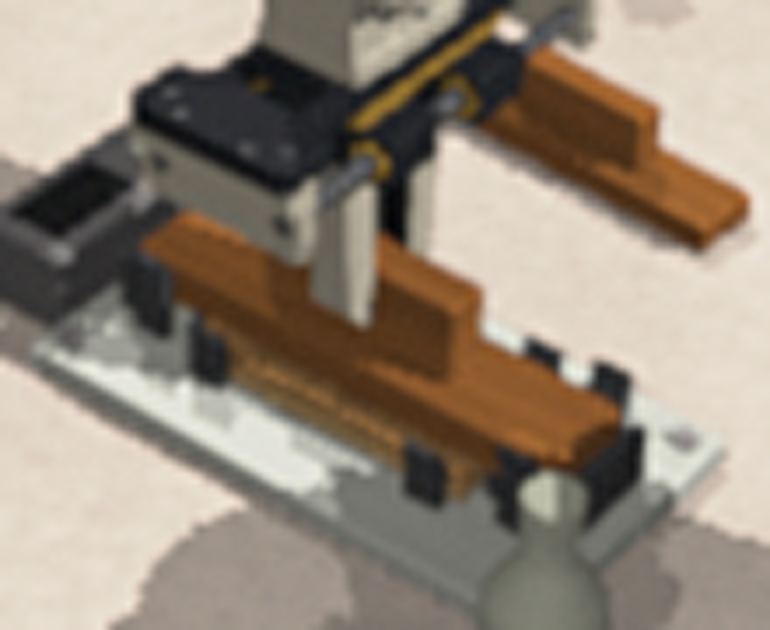

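Request:
send_rows([
  {"wx": 0, "wy": 0.0015, "wz": 0, "dx": -0.05, "dy": 0, "dz": -0.2, "fingers": 220},
  {"wx": 0, "wy": 0, "wz": 0, "dx": 0, "dy": 0, "dz": -0.1, "fingers": 220},
])

```text
t: 24.33
tool_pos: [0.5235, 0.0367, 0.0223]
orientation: [3.138, -0.025, 0.008]
force: [-5.4, 1.0, 3.1]
opening: 0.0197
```

```bash
python3 -c "
from h import *
s,M,yw=st(); print(tilt(M))
"
```

```text
t 24.33 pos [523.5  36.7  22.3] z-axis [ 0.0053 -0.0033 -1.    ] yawY -90.92 open 19.7 F [-5.4  1.   3.1] T [0.3  1.   0.07] q [-0.03  0.06  1.87 -0.    1.21  1.56]
[0.0032836  0.00526509 0.        ]
```

Request:
send_rows([
  {"wx": 0, "wy": 0, "wz": 0, "dx": 0, "dy": 0, "dz": 0.05, "fingers": 90},
  {"wx": 0, "wy": 0, "wz": 0, "dx": 0, "dy": 0, "dz": 0, "fingers": 90},
  {"wx": 0, "wy": 0, "wz": 0, "dx": 0, "dy": 0, "dz": 0, "fingers": 90},
  {"wx": 0, "wy": 0, "wz": 0, "dx": 0, "dy": 0, "dz": 0, "fingers": 90},
  {"wx": 0, "wy": 0, "wz": 0, "dx": 0, "dy": 0, "dz": 0, "fingers": 90},
  {"wx": 0, "wy": 0, "wz": 0, "dx": 0, "dy": 0, "dz": 0, "fingers": 90},
])

```text
t: 24.83
tool_pos: [0.5268, 0.0366, 0.025]
orientation: [3.138, -0.025, 0.018]
force: [0.1, -0.1, -0.2]
opening: 0.0552
```

```bash
python3 -c "
from h import *
s,M,yw=st(); print(tilt(M))
im=robot.read_camera('side'); crop(im,'t26s',270,160,380,250,7)
"
```

```text
t 24.83 pos [526.8  36.6  25. ] z-axis [ 0.0118 -0.0035 -0.9999] yawY -90.91 open 55.2 F [ 0.1 -0.1 -0.2] T [ 0.06  0.02 -0.01] q [-0.03  0.06  1.86 -0.    1.2   1.56]
[0.00346504 0.01175251 0.        ]
```

View pics/t26s.png

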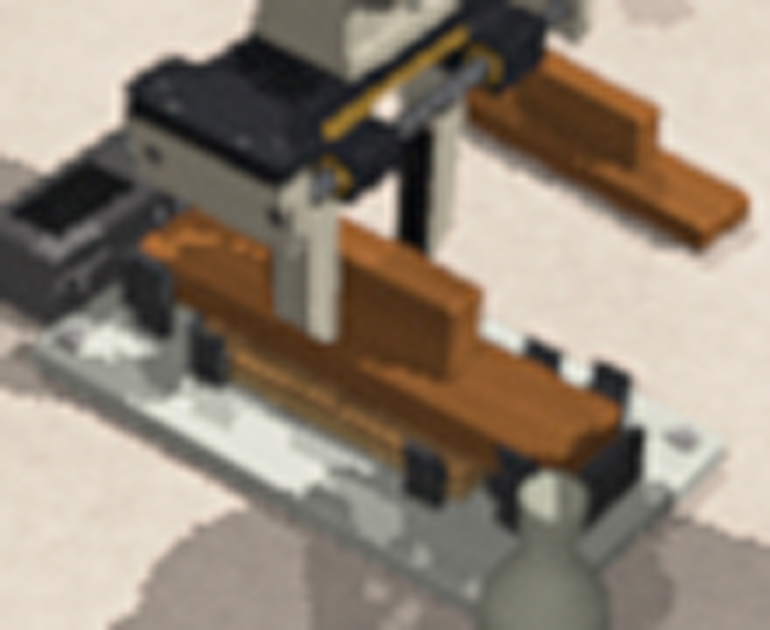

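Released, beam unmoved. Retreat up and away to clear the view.

Request:
send_rows([
  {"wx": 0, "wy": 0.01, "wz": 0, "dx": 0, "dy": 0, "dz": 1, "fingers": 90},
  {"wx": 0, "wy": 0, "wz": 0, "dx": 0, "dy": 0, "dz": 2, "fingers": 90},
  {"wx": 0, "wy": 0, "wz": 0, "dx": 0, "dy": 0, "dz": 3, "fingers": 90},
  {"wx": 0, "wy": 0, "wz": 0, "dx": 0, "dy": 0, "dz": 3, "fingers": 90},
  {"wx": 0, "wy": 0, "wz": 0, "dx": 0, "dy": 0, "dz": 3, "fingers": 90},
  {"wx": 0, "wy": 0, "wz": 0, "dx": 0, "dy": -1.5, "dz": 2, "fingers": 90},
  {"wx": 0, "wy": 0, "wz": 0, "dx": 0, "dy": -3, "dz": 1, "fingers": 90},
  {"wx": 0, "wy": 0, "wz": 0, "dx": 0, "dy": -3.5, "dz": 0, "fingers": 90},
  {"wx": 0, "wy": 0, "wz": 0, "dx": 0, "dy": -3.5, "dz": 0, "fingers": 90},
  {"wx": 0, "wy": 0, "wz": 0, "dx": 0, "dy": -3.5, "dz": 0, "fingers": 90},
  {"wx": 0, "wy": 0, "wz": 0, "dx": 0, "dy": -3.5, "dz": 0, "fingers": 90},
  {"wx": 0, "wy": 0, "wz": 0, "dx": 0, "dy": -3.5, "dz": 0, "fingers": 90},
  {"wx": 0, "wy": 0, "wz": 0, "dx": 0, "dy": -2, "dz": 0, "fingers": 90},
  {"wx": 0, "wy": 0, "wz": 0, "dx": 0, "dy": 0, "dz": 0, "fingers": 90},
  {"wx": 0, "wy": 0, "wz": 0, "dx": 0, "dy": 0, "dz": 0, "fingers": 90},
])

```text
t: 26.13
tool_pos: [0.5218, -0.2136, 0.1818]
orientation: [3.136, -0.018, 0.001]
force: [-0.2, 0.0, -0.9]
opening: 0.0599
```

```bash
python3 -c "
from h import *
s,M,yw=st()
im=robot.read_camera('top'); crop(im,'t27t',260,140,360,290,4); cv2.imwrite('pics/t27.png',im[:,:,::-1])
im=robot.read_camera('side'); crop(im,'t27s',270,160,380,250,7); cv2.imwrite('pics/s27.png',im[:,:,::-1])
"
```

```text
t 26.13 pos [ 521.8 -213.6  181.8] z-axis [ 7.0e-04 -5.7e-03 -1.0e+00] yawY -90.65 open 59.9 F [-0.2  0.  -0.9] T [ 0.03  0.03 -0.01] q [-0.48  0.03  1.6  -0.    1.51  1.11]
```

View pics/t27t.png

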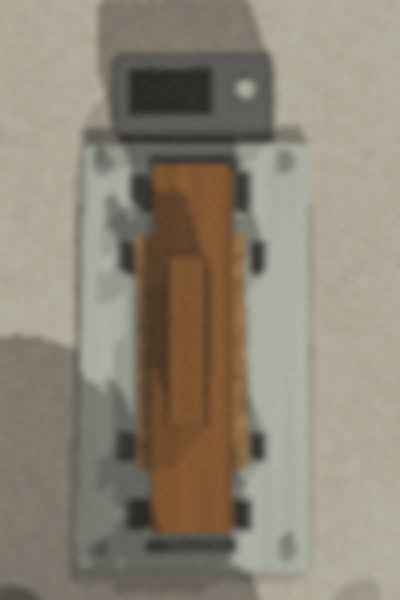

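View pics/t27s.png

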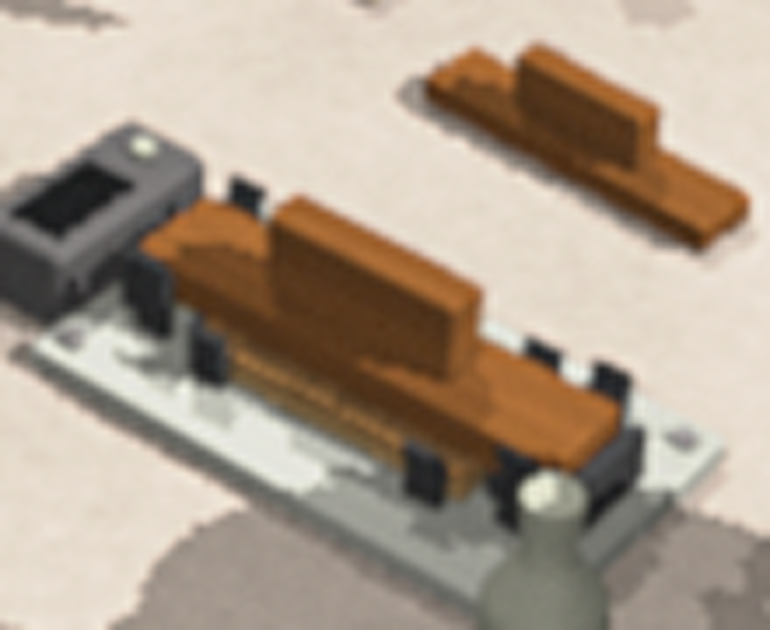

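View pics/t27.png

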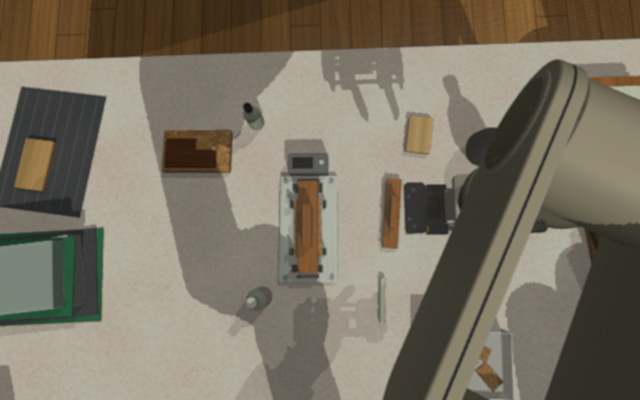

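```bash
python3 -c "
from h import *
rect('beam','top',un([(152,163),(235,163),(234,533),(153,531)],260,140,4),.044)
# triangulate corners with both views
def tri(a,b):
  o1,d1=ray('top',[a]);o2,d2=ray('side',[b]);d1=d1[0]/np.linalg.norm(d1);d2=d2[0]/np.linalg.norm(d2)
  A=np.c_[d1,-d2]; t=np.linalg.lstsq(A,o2-o1,rcond=None)[0]; p,q=o1+t[0]*d1,o2+t[1]*d2; return ((p+q)/2*1e3).round(1),round(np.linalg.norm(p-q)*1e3,1)
T=lambda P:un([P],260,140,4)[0]; S=lambda P:un([P],270,160,7)[0]
print('+x+y',tri(T((152,163)),S((140,242))))
print('+x rib top +y',tri(T((170,256)),S((273,212))))
print('-x rib top +y',tri(T((170,426)),S((458,303))))
print('-x rib top -y',tri(T((205,425)),S((482,290))))
print('+x rib top -y',tri(T((206,257)),S((297,197))))
print('-x-y',tri(T((234,533)),S((622,405))))
print('-x+y',tri(T((153,531)),S((572,445))))
"
```

```text
beam top c [523.5  37.3] a len 199.7 ang -0.61 | b len 44.5 ang 88.29
+x+y (array([621.9,  57.9,  44.8]), np.float64(3.9))
+x rib top +y (array([565.5,  45.6,  79.4]), np.float64(3.7))
-x rib top +y (array([478. ,  46.6,  80.9]), np.float64(2.1))
-x rib top -y (array([478.8,  29.3,  75.5]), np.float64(0.9))
+x rib top -y (array([566.4,  27.8,  75.1]), np.float64(0.8))
-x-y (array([422.6,  16.7,  42.1]), np.float64(0.4))
-x+y (array([421.7,  57.3,  51.9]), np.float64(7.1))
```

```bash
python3 -c "
from h import *
a=cv2.imread('pics/s9.png');
s,M,yw=st(); print(robot.close_job())
"
```

```text
t 26.23 pos [ 522.  -212.4  181.8] z-axis [ 6.0e-04 -5.7e-03 -1.0e+00] yawY -90.55 open 59.9 F [-0.2  0.7 -0.1] T [ 0.03  0.01 -0.05] q [-0.47  0.03  1.6  -0.    1.51  1.11]
the job is handed in; nothing more can be done
None
```

I laid the panel in its nest, cork side up, and released it. I then lowered the 200 mm beam between the cheeks onto the panel, released it and backed the arm off clear of everything. I handed the job in at t = 26.2 s of the 64 s allowed; it reported no verdict.

**Last checks**
- **Panel:** it touched down at the height predicted from the pick (TCP −14.8 mm). The top picture showed it between all four posts and inside the end stops.
- **Beam:** it touched down at TCP 22.3–22.7 mm, against 22.5 mm predicted. Triangulated rib-top heights agreed within about 1.5 mm from end to end, at about 75–81 mm against the expected 80 mm, so it lies flat. It sits slightly toward the pin end, close to or against that stop.
- **Switch pin:** I could not read it directly. That it is held down is inferred from the beam lying flat at the right height.
- **Bystanders:** those still in view in the last top picture look unmoved. I checked this by eye only, and the arm hid part of that side of the table.

**What disagreed**
- **Finger height:** the first attempt to grip the panel failed. The real fingertips are about 32 mm above the reported TCP, so the fingers closed over the top of the cork. The panel did not appear to move, and I regripped it lower.
- **Cameras:** the two cameras differed by about 5 mm in x (up to 7 mm in y at the beam), so I aligned mainly relative to the fixture in the top view.
- **Final press:** pressing the beam down also pushed it sideways along x with about 5 N before release.

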